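# Build the cog stack on the splined hub of the gearmotor test rig

### The job

Get the gearmotor test rig ready: take the grey protective cap off the splined hub and stand it the same way up in the white tray, then slide every toothed cog with a collar that is on the bench onto the hub, collar up, largest at the bottom and smallest at the top, each turned so that its one wide slot meets the hub's one wide spline and pushed fully down. Put the plain toothed ring over the neck of the flanged carrier while the carrier is still off the hub, notch over rib and down on the flange, then slide the two as one unit onto the hub, flange down on the topmost cog. Leave the multimeter, the solder reel and the note pad where they are.

Things in the scene. Friction and masses are not known exactly. Their poses are not given: they have to be found in the camera images.
- hub_seat (a point): On the hub axis, on the steel shoulder (48 mm wide, 35 mm above the bench) of the fixed test rig (base 110 x 110 mm). The upright hub rises from here: 16 mm core, four splines 27 mm across the tips, 105 mm long, top 6 mm tapered. The spline on this frame's +x side is the master, 13 mm wide; the others, at 90, 180, 270 degrees, are 5 mm wide. z up. The hub does not turn.
- hub_top (a point): Top of the hub's 7 mm conical nose above the splines, 112 mm above hub_seat on the axis; same axes.
- cap_mid (a point): Grey plastic cap, an upside-down cup 40 mm in diameter, 48 mm tall, inside 32 mm wide and 42 mm deep, standing loosely on the hub's nose and covering the hub's upper end. Point on its axis, half-way up (24 mm above its rim); z up when the closed end is up. 0.06 kg. Grip across 40 mm from above, lift at least 50 mm straight up.
- tray_in (a point): Centre of the inner floor, 4 mm above the bench, of the fixed white open tray, 110 x 110 x 20 mm outside, walls 4 mm thick.
- cog_large_mid (a point): Steel cog, collar up: wheel 84 mm wide, 10 mm thick, under a 40 mm wide collar; 30 mm tall in all. Bore 19.4 mm with four slots 30.4 mm across: the wide one, 16 mm, on its +x side, the others 8 mm. Fits the hub only with +x along hub_seat's +x (within 0.1 rad; 1.5 mm play). Point on the axis, 15 mm above the underside; z up. Grip the collar. 0.2 kg. Two or all three cogs are there.
- cog_medium_mid (a point): Medium cog: wheel 70 mm wide, otherwise like the large one (10 mm thick wheel, 40 mm collar, 30 mm tall, same bore, wide slot on +x). Point on the axis, 15 mm above the underside. May be absent.
- cog_small_mid (a point): Small cog: wheel 56 mm wide, otherwise like the large one (10 mm thick wheel, 40 mm collar, 30 mm tall, same bore, wide slot on +x). Point on the axis, 15 mm above the underside. May be absent.
- carrier_mid (a point): Aluminium carrier standing on its smooth flange (60 mm wide, 6 mm thick); neck 38 mm wide up to 46 mm. Bore as in the cogs, wide slot on its +x side. Outside on the neck's +x side a rib 9 mm wide stands out to 23.5 mm from the axis, from the flange to 16 mm above the underside. Point on the axis, 23 mm above the underside; z up. Grip the neck, above the ring when that is on.
- ring_mid (a point): Toothed ring without collar, lying flat, 62 mm wide, 18 mm thick; bore 41.6 mm, with a notch 12 mm wide, out to 25.5 mm from the axis, on its +x side. Goes down on the flange only with its +x along the carrier's +x (0.05 rad); then it lies loose there, its point 8 mm below carrier_mid, and rides along. Point on the axis, 9 mm above the underside; z up. Grip across 62 mm.
- multimeter: Bystander: handheld multimeter 146 x 70 x 41 mm, lying on the bench; origin at its underside. Leave alone.
- solder_reel: Bystander: reel of solder 48 mm in diameter, 40 mm tall; origin at its underside. Leave alone.
- note_pad: Bystander: yellow note pad 68 x 68 x 14 mm; origin at its underside. Leave alone.

How it is judged:
On the way, in this order (a step that is already met when the one before it is completed fails the run):
1. the protective cap is off the hub and clear of the rig (horizontal distance between cap_mid and hub_seat above 0.06 m), for 0.2 s.
2. every cog that is there is fully down on the hub, largest lowest, wide slot on the wide spline (horizontal distance between each of cog_large_mid, cog_medium_mid, cog_small_mid and hub_seat below 0.004 m and angle between the x axis of each of cog_large_mid, cog_medium_mid, cog_small_mid and the x axis of hub_seat, either way round below 0.2 rad and angle between each of cog_large_mid, cog_medium_mid, cog_small_mid's own z axis and vertical below 0.08 rad and z of cog_large_mid in the frame of hub_seat between 0.012 and 0.018 m and (z of cog_medium_mid in the frame of hub_seat between 0.012 and 0.018 m or z of cog_medium_mid in the frame of hub_seat between 0.042 and 0.048 m) and (z of cog_small_mid in the frame of hub_seat between 0.042 and 0.048 m or z of cog_small_mid in the frame of hub_seat between 0.072 and 0.078 m) and z of cog_medium_mid in the frame of cog_large_mid between 0.027 and 0.033 m and z of cog_small_mid in the frame of cog_medium_mid between 0.027 and 0.033 m and (z of cog_small_mid in the frame of cog_large_mid between 0.027 and 0.033 m or z of cog_small_mid in the frame of cog_large_mid between 0.057 and 0.063 m)), for 0.2 s.
At the end, for the whole second after the job is handed in: Cap upright on the tray floor. Present cogs and the carrier on the hub axis within 4 mm, upright, wide slot on wide spline (0.2 rad), stacked without gaps (3 mm), largest cog lowest, carrier on top. Ring on the carrier: centred within 5 mm, notch over rib (0.3 rad), on the flange within 4 mm (all of step 2 and x of cap_mid in the frame of tray_in between -0.04 and 0.04 m and y of cap_mid in the frame of tray_in between -0.04 and 0.04 m and z of cap_mid in the frame of tray_in between 0.02 and 0.028 m and angle between cap_mid's own z axis and vertical below 0.1 rad and horizontal distance between ring_mid and carrier_mid below 0.005 m and angle between the x axis of ring_mid and the x axis of carrier_mid, either way round below 0.3 rad and z of ring_mid in the frame of carrier_mid between -0.012 and -0.004 m and horizontal distance between carrier_mid and hub_seat below 0.004 m and angle between the x axis of carrier_mid and the x axis of hub_seat, either way round below 0.2 rad and angle between carrier_mid's own z axis and vertical below 0.08 rad and (z of carrier_mid in the frame of hub_seat between 0.08 and 0.086 m or z of carrier_mid in the frame of hub_seat between 0.11 and 0.116 m) and z of carrier_mid in the frame of cog_small_mid between 0.035 and 0.041 m and (z of carrier_mid in the frame of cog_medium_mid between 0.035 and 0.041 m or z of carrier_mid in the frame of cog_medium_mid between 0.065 and 0.071 m) and (z of carrier_mid in the frame of cog_large_mid between 0.065 and 0.071 m or z of carrier_mid in the frame of cog_large_mid between 0.095 and 0.101 m)); the robot touches nothing.
It fails at once if the carrier is slid onto the hub without the ring fully on it (horizontal distance between carrier_mid and hub_seat below 0.012 m and z of carrier_mid in the frame of hub_top below 0.01 m and not (horizontal distance between ring_mid and carrier_mid below 0.008 m and z of ring_mid in the frame of carrier_mid between -0.014 and 0.002 m)).
It fails at once if a bystander (multimeter, solder reel or note pad) is pushed more than 30 mm or tipped over (distance of any of multimeter, solder_reel, note_pad from where it was at the start of the episode above 0.03 m or angle between any of multimeter, solder_reel, note_pad's own z axis and vertical above 0.5 rad).
Of cog_large, cog_medium, cog_small only 2 to 3 are there at a start; the rules pass over those that are not, and their reading is None.
At some moment in a run one of cog_large, cog_medium, cog_small, ring may be knocked a few centimetres aside while the robot is not near it.
Once in a run the grip may slacken for a moment while it holds something.
It also fails if it takes over 210 s, if anything falls off the work surface, if the arm or the gripper's body presses on something with over 40 N, if the wrist force passes 120 N, or if a joint passes its speed limit or range.

### The arm

A 6-joint arm with a two-finger parallel gripper is mounted at the origin on a cart in front of the work surface, level with it; the furniture and walls round the work are solid. World frame = base frame: x ahead of the robot, y to its left, z up, the work surface at z = 0. Lengths are in m, angles in rad, forces in N, time in s.
With the tool pointing down it reaches from about 0.325 to 0.775 m from the base axis. Payload 9.3 kg.
Tool frame: the origin (TCP) lies on the centre line of the jaws, within the pads' length; the fingertips stand 8 mm ahead of it and the grasp point (between the pads) lies 11 mm behind it; y points along the fingers, z is the direction in which the jaws open and shut, and the axes are right-handed (so a half turn about y gives the same grasp; the last joint's range is limited). The gripper opens to 85 mm and grips with 20 to 120 N. Pads are 22 mm wide; open, the fingers measure 114 mm over their backs; the gripper's body (76 mm by 85 mm) begins 54 mm behind the grasp point. The pads swing forward as they close: fully open they stand 13 mm farther back than shut.
Start: joints at [1.128, 0.259, 0.021, 1.334, 0, 1.418], TCP at [0.157, 0.527, 0.239] pointing down, gripper open.
Joint ranges: [-3.04, 3.04], [-0.91, 1.82], [-1.04, 1.36], [-1.92, 1.95], [-1.52, 1.45], [-3.14, 3.14]. Speed limits (rad/s): [2.22, 2.22, 2.79, 3.14, 3.14, 3.14].

### API

Orientations are given as a 3x3 rotation matrix whose columns are the frame's x, y, z axes.
In Python, from bench import robot gives the robot as it stands.
- The arm moves only by the tool drive_tool, never from a script. Its argument "targets" is a list that holds one entry, the list of rows, each a list of 7 numbers: the shift along the tool's x, y, z in mm, then the turn, a rotation vector about the tool's x, y, z in rad, then the closure, from 0 (fully open) to 1 (shut). A call has 1 to 20 rows; each row shifts and turns the commanded pose from where the row before left it, along the tool's axes as they then stand; what a row does not reach is not made up. A row lasts 1/10 s, in which the tool goes at most 50 mm and 8.59 degrees, less where a joint would pass 70% of its speed; a pose out of reach is approached as far as the arm can. A call with a gripper value outside its range is refused whole. The fingers move at their own pace and stop on an object; the grip force is fixed at half the most. Time passes only in rows, so rows that do not move let the fingers close. It gives the time, the measured TCP pose, the force and the opening at its end, in the units of the state.
- robot.read_state(): the state, without advancing time (a new reading comes with each control period).
- robot.snapshot(name): name is "scene" or "top" or "wrist"; returns a dict with "color" (420x560x3 uint8, blue, green, red), "intrinsics" (3x3 intrinsics, pixels), "rvec" (rotation vector, rad) and "tvec" (3), from world to camera coordinates, as OpenCV has them. Camera axes: x right, y down, z forward; pixel columns grow to the right and rows downward; lengths in m; the calibration is good to about 2 mm. A picture is of the moment at which its call begins. There is no depth.
- robot.hand_in(): hands the job in, once; it reports no verdict.
The state is a dict: "time": time; "joints": joint angles; "joint_velocities": joint speeds; "tau": joint torques, N m; "position": TCP position; "ee_rot": TCP orientation; "force": force on the tool from outside, world axes, zero at the start; "wrist_torque": the same for the moment, N m; "width": opening from 0.0 (shut) to 1.0 (fully open).
Only numpy, scipy, OpenCV 4.12 (cv2) and the standard library are available. Lean on these libraries where they do the work, as an engineer would, in place of code of your own. Each camera call takes 0.05 s, during which the arm holds its last target.

## Working session

There is one attempt and no reset: what is moved stays moved. The work goes in short steps, Python scripts to look and compute and a tool call to move; the robot and the scene stay as the last step left them, time stands still between calls to the robot, and variables do not carry over. Pictures are saved under pics/ and viewed, and the job is handed in when it is done.

Besides the shell and the picture viewer there is one more tool, called after "Emit:" by a JSON object that holds its "method" and its "body". drive_tool: Moves the arm, as the interface text tells. Its arguments: {"type":"object","properties":{"targets":{"type":"array"}},"required":["targets"]}

```bash
ls; mkdir -p pics; cat > h.py <<'E'
import numpy as np, cv2
from bench import robot
def snap(n,f=None):
    s=robot.snapshot(n)
    if f: cv2.imwrite('pics/'+f,s['color'])
    return s
E
python3 - <<'E'
from h import *
for n in("scene","top","wrist"):
    s=snap(n,n+"0.png"); print(n,s['intrinsics'].tolist() if hasattr(s['intrinsics'],'tolist') else s['intrinsics'],s['rvec'],s['tvec'])
    np.savez(f'{n}0.npz',c=s['color'],K=s['intrinsics'],r=s['rvec'],t=s['tvec'])
st=robot.read_state(); print(st)
E
```

```text
pics
scene [[509.19055293158453, 0.0, 280.9642595315148], [0.0, 509.19055293158453, 213.4428798306293], [0.0, 0.0, 1.0]] [ 2.02507982 -0.5396331   0.30953677] [-0.4258648   0.22443186  1.38964229]
top [[463.80383549624855, 0.0, 278.2744692594643], [0.0, 463.80383549624855, 206.29797011445882], [0.0, 0.0, 1.0]] [ 2.14573004 -2.19527293  0.09673616] [0.01497883 0.51291869 1.15519648]
wrist [[359.55049775583075, 0.0, 285.0910920587678], [0.0, 359.55049775583075, 205.64427612043224], [0.0, 0.0, 1.0]] [-2.30984797 -1.72259232 -0.26577241] [-0.54957479 -0.04001666  0.38028979]
{'time': 0.15, 'joints': array([1.12843322e+00, 2.59054317e-01, 2.09546906e-02, 1.33372681e+00,
       1.05744241e-05, 1.41821026e+00]), 'joint_velocities': array([ 6.01249095e-05,  2.05120099e-04,  2.06765371e-03,  4.13665155e-04,
       -1.22518907e-03,  5.19586686e-04]), 'tau': array([ 3.03602093e-03, -5.55971146e+01,  3.44663680e+01,  1.13347927e-02,
       -1.49573220e-04,  6.00169301e-07]), 'position': array([0.15706032, 0.52688069, 0.23881702]), 'ee_rot': array([[ 9.58307569e-01, -4.50520553e-04,  2.85738343e-01],
       [-2.85738649e-01, -9.26424088e-04,  9.58307136e-01],
       [-1.67022177e-04, -9.99999469e-01, -1.01653035e-03]]), 'force': array([ 0.04698747, -0.26992449,  0.32973114]), 'wrist_torque': array([-0.04134405,  0.02606107,  0.00823149]), 'width': 0.9982458374394622}
```

View pics/scene0.png

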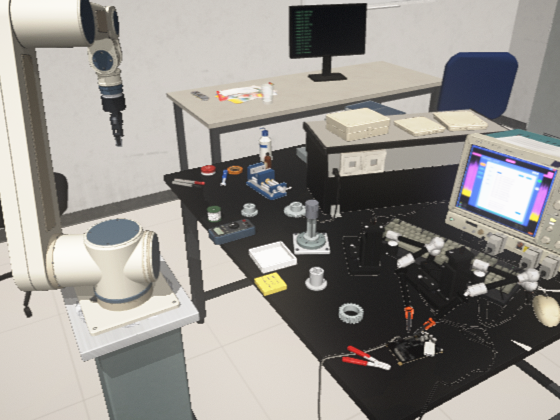

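View pics/top0.png

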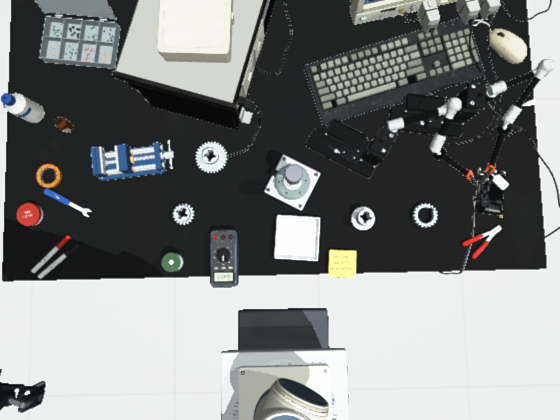

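View pics/wrist0.png

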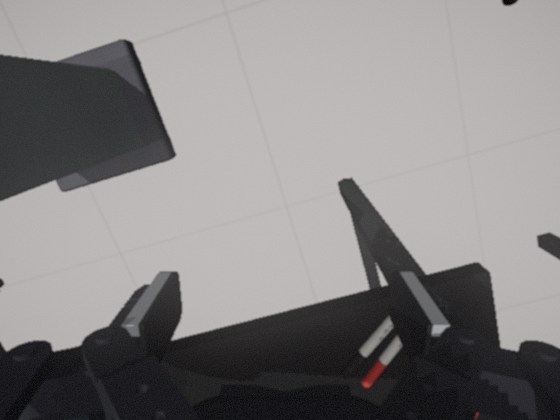

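```bash
cat >> h.py <<'E'
def ray(s,uv):
    R,_=cv2.Rodrigues(s['rvec']); t=np.asarray(s['tvec']).ravel()
    p=cv2.undistortPoints(np.array([[uv]],float),s['intrinsics'],None)[0,0]
    d=R.T@np.array([p[0],p[1],1.0]); return -R.T@t, d/np.linalg.norm(d)
def onz(s,uv,z):
    c,d=ray(s,uv); return c+d*(z-c[2])/d[2]
def proj(s,P):
    return cv2.projectPoints(np.array(P,float).reshape(-1,3),s['rvec'],s['tvec'],s['intrinsics'],None)[0].reshape(-1,2)
def tri(a,ua,b,ub):
    c1,d1=ray(a,ua);c2,d2=ray(b,ub)
    A=np.stack([d1,-d2],1);x=np.linalg.lstsq(A,c2-c1,rcond=None)[0]
    p,q=c1+d1*x[0],c2+d2*x[1]; return (p+q)/2,np.linalg.norm(p-q)
def crop(s,f,c,w,k):
    u,v=map(int,c); im=s['color'][max(0,v-w):v+w,max(0,u-w):u+w]
    cv2.imwrite('pics/'+f,cv2.resize(im,None,fx=k,fy=k,interpolation=cv2.INTER_CUBIC))
def load(n):
    z=np.load(n+'0.npz');return dict(color=z['c'],intrinsics=z['K'],rvec=z['r'],tvec=z['t'])
E
python3 - <<'E'
from h import *
t=load('top');s=load('scene')
im=t['color'][130:280,150:450];cv2.imwrite('pics/topz.png',cv2.resize(im,(800,400),interpolation=cv2.INTER_CUBIC))
im=s['color'][180:340,190:390];cv2.imwrite('pics/scz.png',cv2.resize(im,(750,600),interpolation=cv2.INTER_CUBIC))
for n,uv,z in[('bigcog',(211,157),.03),('smallcog',(183,214),.03),('carrier',(363,217),.046),('ring',(425,215),.018),('cap',(296,173),.17),('tray',(297,238),.004),('edgecog L',(194,157),.01),('edgecog R',(228,157),.01),('s L',(172,214),.01),('s R',(194,214),.01)]:
    print(n,onz(t,uv,z).round(4))
print(-cv2.Rodrigues(t['rvec'])[0].T@t['tvec'].ravel(), -cv2.Rodrigues(s['rvec'])[0].T@s['tvec'].ravel())
E
```

```text
bigcog [0.6432 0.1725 0.03  ]
smallcog [0.4986 0.2446 0.03  ]
carrier [ 0.4795 -0.2069  0.046 ]
ring [ 0.4828 -0.3698  0.018 ]
cap [ 0.5734 -0.0388  0.17  ]
tray [ 0.4321 -0.0429  0.004 ]
edgecog L [0.6484 0.2197 0.01  ]
edgecog R [0.6463 0.1312 0.01  ]
s L [0.5009 0.2772 0.01  ]
s R [0.4996 0.2205 0.01  ]
[ 0.40205511 -0.00158402  1.19838977] [-0.17223492 -1.17151888  0.87218967]
```

View pics/topz.png

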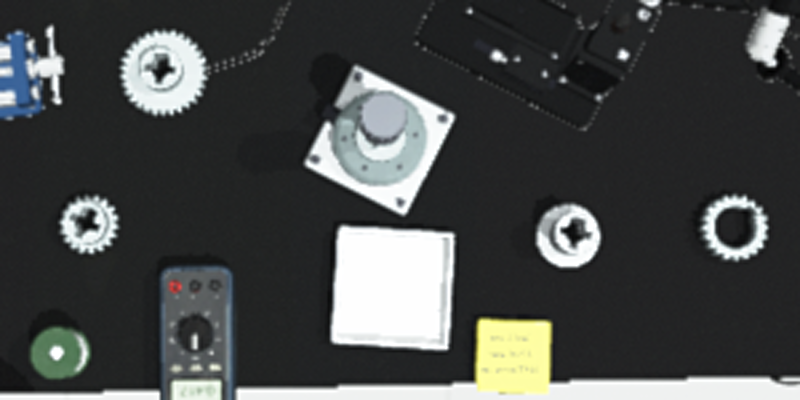

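View pics/scz.png

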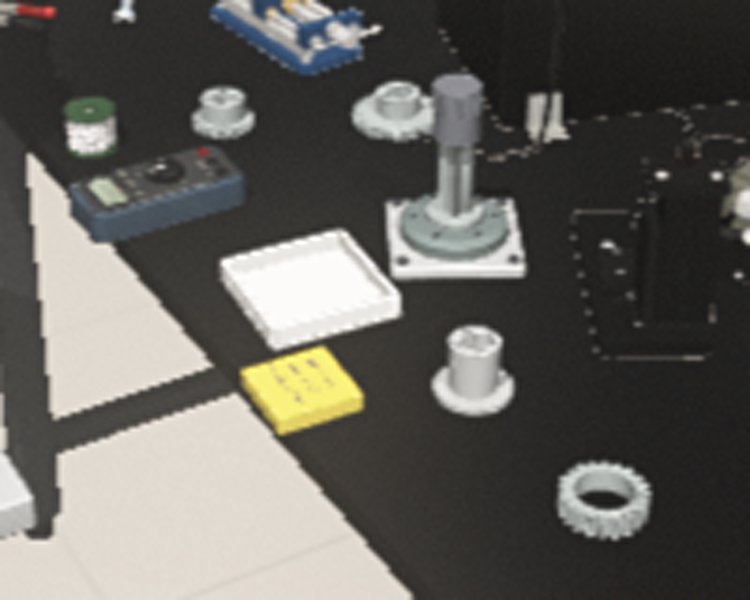

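```bash
python3 - <<'E'
from h import *
t=load('top');s=load('scene');w=load('wrist')
st=robot.read_state()
Rw=cv2.Rodrigues(w['rvec'])[0]; c=-Rw.T@w['tvec'].ravel()
print('cam in tool',(st['ee_rot'].T@(c-st['position'])).round(4),'\n',(st['ee_rot'].T@Rw.T).round(3))
print('cap',tri(t,(293.6,171.6),s,(311.6,201.9)))
crop(t,'capt.png',(293,178),30,10);crop(s,'caps.png',(311,225),40,10)
E
```

```text
cam in tool [-0.0775 -0.1347  0.0003] 
 [[-0.     0.953  0.304]
 [ 0.001 -0.304  0.953]
 [ 1.     0.    -0.001]]
cap (array([ 0.57929568, -0.03369497,  0.15060151]), np.float64(0.0015210637450946537))
```

View pics/capt.png

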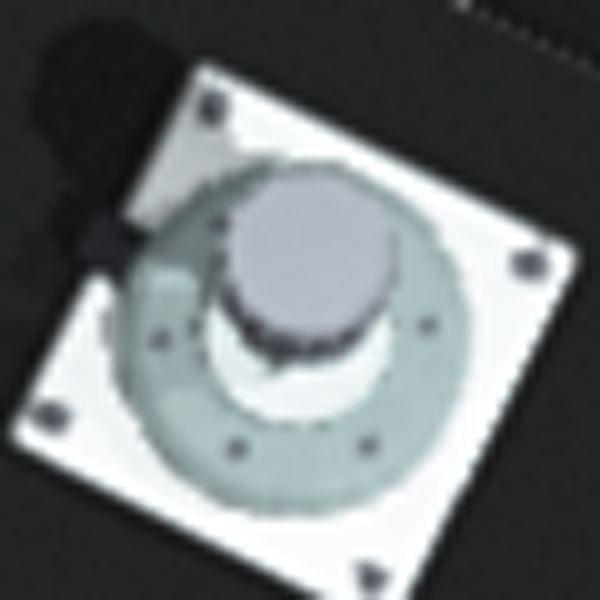

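View pics/caps.png

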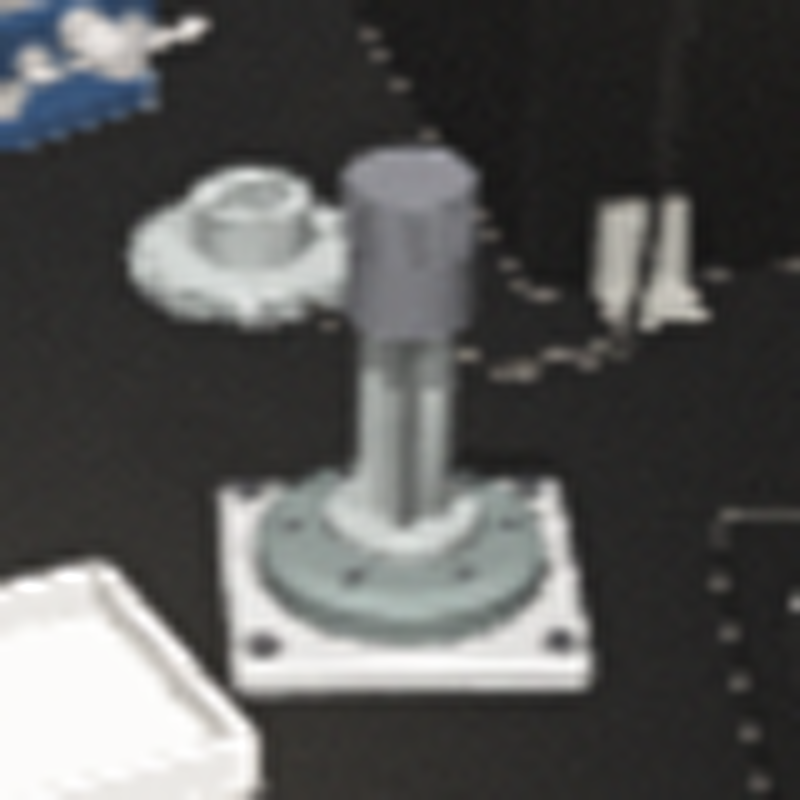

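```bash
cat >> h.py <<'E'
from scipy.spatial.transform import Rotation as Ro
def Rd(yaw):
    c,s=np.cos(yaw),np.sin(yaw); return np.array([[c,0,-s],[s,0,c],[0,-1,0]])
def plan(x,y,z,yaw):
    st=robot.read_state(); R=st['ee_rot']; T=Rd(yaw)
    rv=Ro.from_matrix(R.T@T).as_rotvec(); d=T.T@(np.array([x,y,z])-st['position'])*1000
    print('at',st['position'].round(4),'yaw %.3f'%np.arctan2(R[1,0],R[0,0]),'w %.3f'%st['width'],'t %.1f'%st['time'],'F',st['force'].round(1))
    print('rot',rv.round(4),'n',int(np.ceil(np.linalg.norm(rv)/.149)),'shift in final frame',d.round(1),'n',int(np.ceil(np.linalg.norm(d)/48)))
E
python3 - <<'E'
from h import *
t=load('top');s=load('scene')
print('cap',tri(t,(293.7,173.3),s,(312,202.8)))
plan(.56,-.036,.26,0)
E
```

```text
cap (array([ 0.57761558, -0.0348817 ,  0.14815327]), np.float64(0.0026068680151895645))
at [0.1571 0.5269 0.2388] yaw -0.290 w 0.998 t 0.1 F [ 0.  -0.3  0.3]
rot [ 0.001  -0.2898 -0.0003] n 2 shift in final frame [ 402.9  -21.2 -562.9] n 15
```

Emit:
{"method": "drive_tool", "body": {"targets": [[[0,0,0,0,-0.145,0,0],[0,0,0,0,-0.145,0,0],[22.4,-1.2,-31.3,0,0,0,0],[22.4,-1.2,-31.3,0,0,0,0],[22.4,-1.2,-31.3,0,0,0,0],[22.4,-1.2,-31.3,0,0,0,0],[22.4,-1.2,-31.3,0,0,0,0],[22.4,-1.2,-31.3,0,0,0,0],[22.4,-1.2,-31.3,0,0,0,0],[22.4,-1.2,-31.3,0,0,0,0],[22.4,-1.2,-31.3,0,0,0,0],[22.4,-1.2,-31.3,0,0,0,0],[22.4,-1.2,-31.3,0,0,0,0],[22.4,-1.2,-31.3,0,0,0,0],[22.4,-1.2,-31.3,0,0,0,0],[22.4,-1.2,-31.3,0,0,0,0],[22.4,-1.2,-31.3,0,0,0,0],[22.4,-1.2,-31.3,0,0,0,0],[22.4,-1.2,-31.3,0,0,0,0],[22.4,-1.2,-31.3,0,0,0,0]]]}}

```text
time: 2.15
position: [0.5611, -0.0377, 0.2607]
ee_rot: [[1.0, -0.0, -0.0], [0.0, 0.0, 1.0], [-0.0, -1.0, 0.0]]
force: [0.7, -0.1, 0.3]
width: 1.002
```

```bash
python3 - <<'E'
from h import *
w=snap('wrist','w1.png')
print(proj(w,[(.5776,-.0349,.151)]))
plan(.578,-.035,.26,0)
E
```

```text
[[288.87022177 226.63956394]]
at [ 0.564  -0.0419  0.2598] yaw -0.002 w 0.999 t 2.2 F [ 0.1 -3.1 -0.7]
rot [ 0.0017 -0.0023  0.0003] n 1 shift in final frame [14.  -0.2  6.9] n 1
```

View pics/w1.png

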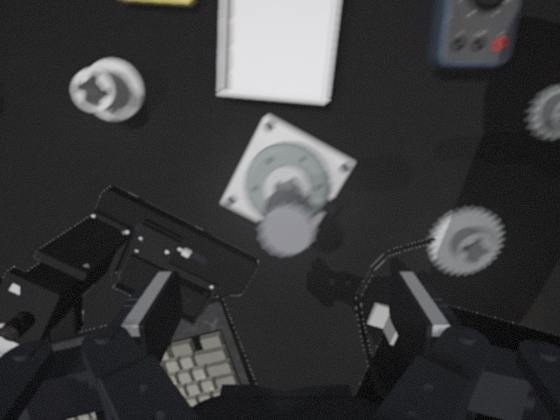

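Emit:
{"method": "drive_tool", "body": {"targets": [[[9,0,1,0,0,0,0],[9,0,0.5,0,0,0,0],[0,30,0,0,0,0,0],[0,30,0,0,0,0,0],[0,30,0,0,0,0,0],[0,30,0,0,0,0,0],[0,16,0,0,0,0,0],[0,0,0,0,0,0,0],[0,0,0,0,0,0,0]]]}}

```text
time: 3.1
position: [0.5787, -0.0338, 0.1255]
ee_rot: [[1.0, 0.0, -0.002], [0.002, 0.0, 1.0], [0.0, -1.0, 0.0]]
force: [1.1, 0.1, 1.3]
width: 0.998
```

```bash
python3 - <<'E'
from h import *
w=snap('wrist','w2.png')
plan(.578,-.035,.124,0)
E
```

```text
at [ 0.5791 -0.0341  0.1261] yaw 0.001 w 1.001 t 3.1 F [ 0.  -0.   0.5]
rot [0.0002 0.0012 0.0015] n 1 shift in final frame [-1.1  2.1 -0.9] n 1
```

View pics/w2.png

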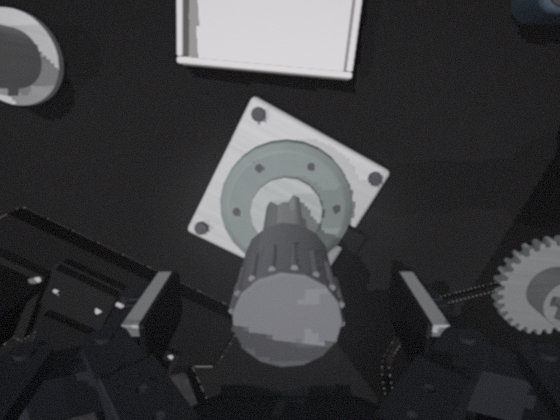

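Emit:
{"method": "drive_tool", "body": {"targets": [[[0,0,0,0,0,0,1],[0,0,0,0,0,0,1],[0,0,0,0,0,0,1],[0,0,0,0,0,0,1],[0,0,0,0,0,0,1],[0,0,0,0,0,0,1],[0,0,0,0,0,0,1],[0,0,0,0,0,0,1]]]}}

```text
time: 3.95
position: [0.5788, -0.0346, 0.1257]
ee_rot: [[1.0, 0.001, -0.0], [0.0, 0.0, 1.0], [0.001, -1.0, 0.0]]
force: [-0.3, 2.3, 5.0]
width: 0.451
```

```bash
python3 - <<'E'
from h import *
w=snap('wrist','w3.png')
plan(.578,-.035,.21,0)
t=load('top')
# tray inner floor corners by mask
im=t['color']; m=(im.min(2)>225).astype(np.uint8); m[:,:270]=0;m[:,325:]=0;m[:212]=0;m[265:]=0
c=max(cv2.findContours(m,0,2)[0],key=cv2.contourArea); r=cv2.minAreaRect(c); print(r)
for p in cv2.boxPoints(r): print(p,onz(t,p,.02).round(4),onz(t,p,.004).round(4))
print(onz(t,r[0],.02),onz(t,r[0],.01))
E
```

```text
at [ 0.5788 -0.0346  0.1258] yaw 0.000 w 0.449 t 4.0 F [-0.3  2.4  4.5]
rot [-0.0004  0.0003  0.0014] n 1 shift in final frame [ -0.8 -84.2  -0.4] n 2
((297.2062683105469, 237.7003936767578), (43.165771484375, 43.165771484375), 3.5763344764709473)
[274.3191  257.89493] [0.3829 0.0162 0.02  ] [0.3826 0.0165 0.004 ]
[277.01172 214.81325] [0.4918 0.007  0.02  ] [0.493  0.0071 0.004 ]
[320.09344 217.50586] [ 0.4824 -0.1025  0.02  ] [ 0.4835 -0.1038  0.004 ]
[317.40082 260.58752] [ 0.3737 -0.0923  0.02  ] [ 0.3733 -0.0935  0.004 ]
[ 0.432471   -0.04289639  0.02      ] [ 0.43272911 -0.04324697  0.01      ]
```

Emit:
{"method": "drive_tool", "body": {"targets": [[[0,-20,0,0,0,0,1],[0,-30,0,0,0,0,1],[0,-30,0,0,0,0,1],[0,0,0,0,0,0,1],[-29,0,-1.7,0,0,0,1],[-29,0,-1.7,0,0,0,1],[-29,0,-1.7,0,0,0,1],[-29,0,-1.7,0,0,0,1],[-30,0,-1.7,0,0,0,1],[0,0,0,0,0,0,1],[0,0,0,0,0,0,1]]]}}

```text
time: 5.1
position: [0.4323, -0.0434, 0.2049]
ee_rot: [[1.0, 0.001, 0.0], [-0.0, -0.0, 1.0], [0.001, -1.0, -0.0]]
force: [0.2, 0.7, -0.5]
width: 0.445
```

```bash
python3 - <<'E'
from h import *
w=snap('wrist','w4.png')
plan(.4325,-.043,.030,0)
E
```

```text
at [ 0.4329 -0.0434  0.2049] yaw -0.000 w 0.445 t 5.2 F [ 0.2  0.4 -1.2]
rot [ 0.0001 -0.0001  0.0007] n 1 shift in final frame [ -0.4 174.9   0.4] n 4
```

View pics/w4.png

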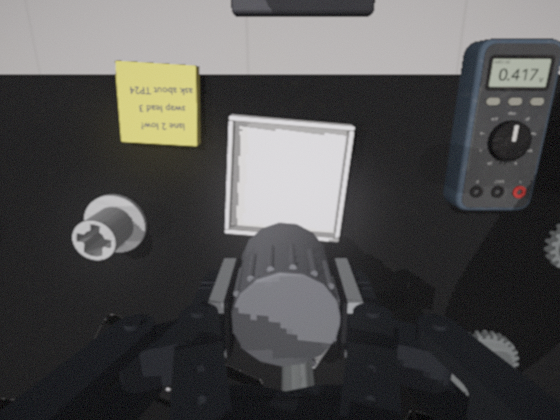

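Emit:
{"method": "drive_tool", "body": {"targets": [[[0,35,0,0,0,0,1],[0,35,0,0,0,0,1],[0,35,0,0,0,0,1],[0,35,0,0,0,0,1],[0,20,0,0,0,0,1],[0,10,0,0,0,0,1],[0,5,0,0,0,0,1],[0,0,0,0,0,0,1],[0,2,0,0,0,0,1],[0,0,0,0,0,0,1]]]}}

```text
time: 6.15
position: [0.433, -0.0434, 0.0285]
ee_rot: [[1.0, 0.001, -0.0], [0.0, -0.0, 1.0], [0.001, -1.0, -0.0]]
force: [-0.1, -1.1, -0.6]
width: 0.448
```

Emit:
{"method": "drive_tool", "body": {"targets": [[[0,1,0,0,0,0,1],[0,1,0,0,0,0,1],[0,1,0,0,0,0,1],[0,0,0,0,0,0,1]]]}}

```text
time: 6.55
position: [0.4326, -0.0433, 0.0251]
ee_rot: [[1.0, 0.0, -0.0], [0.0, -0.0, 1.0], [0.0, -1.0, -0.0]]
force: [-0.7, -0.2, 3.2]
width: 0.448
```

Emit:
{"method": "drive_tool", "body": {"targets": [[[0,1,0,0,0,0,1],[0,0,0,0,0,0,1]]]}}

```text
time: 6.75
position: [0.4327, -0.0434, 0.0249]
ee_rot: [[1.0, 0.001, -0.0], [0.0, -0.0, 1.0], [0.001, -1.0, -0.0]]
force: [-3.8, 0.4, 17.3]
width: 0.451
```

Emit:
{"method": "drive_tool", "body": {"targets": [[[0,0,0,0,0,0,0.4],[0,0,0,0,0,0,0.4],[0,0,0,0,0,0,0.4],[0,-10,0,0,0,0,0.4],[0,-25,0,0,0,0,0.3],[0,-25,0,0,0,0,0],[0,-40,0,0,0,0,0],[0,-40,0,0,0,0,0],[0,-40,0,0,0,0,0],[0,-45,0,0,0,0,0],[37,0,1.2,0,0,0,0],[37,0,1.2,0,0,0,0],[37,0,1.2,0,0,0,0],[37,0,1.2,0,0,0,0],[37,0,1.2,0,0,0,0],[37,0,1.2,0,0,0,0],[0,0,0,0,0,0,0],[0,0,0,0,0,0,0],[0,0,0,0,0,0,0]]]}}

```text
time: 8.65
position: [0.6537, -0.036, 0.2493]
ee_rot: [[1.0, -0.0, -0.0], [0.0, 0.0, 1.0], [-0.0, -1.0, 0.0]]
force: [-0.1, -0.5, 1.0]
width: 1.0
```

```bash
python3 - <<'E'
from h import *
w=snap('wrist','w5.png'); t=snap('top','t5.png')
plan(.4325,-.043,.030,0)
q=proj(w,[(.578,-.034,.147)])[0];print(q)
crop(w,'w5c.png',q,60,6)
E
```

```text
at [ 0.6536 -0.036   0.2499] yaw 0.000 w 0.998 t 8.8 F [ 0.2 -0.3  0.4]
rot [0.0002 0.0001 0.0008] n 1 shift in final frame [-221.1  219.9   -7. ] n 7
[288.15307523  93.9174268 ]
```

View pics/w5.png

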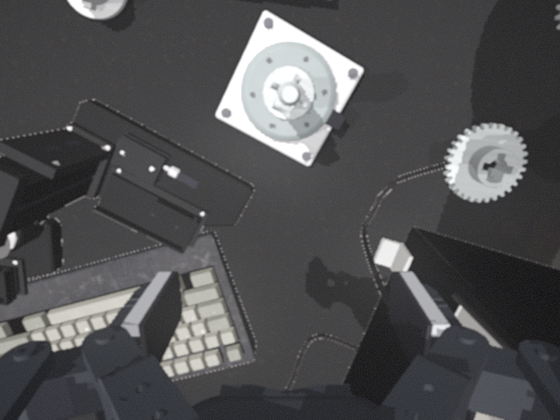

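View pics/w5c.png

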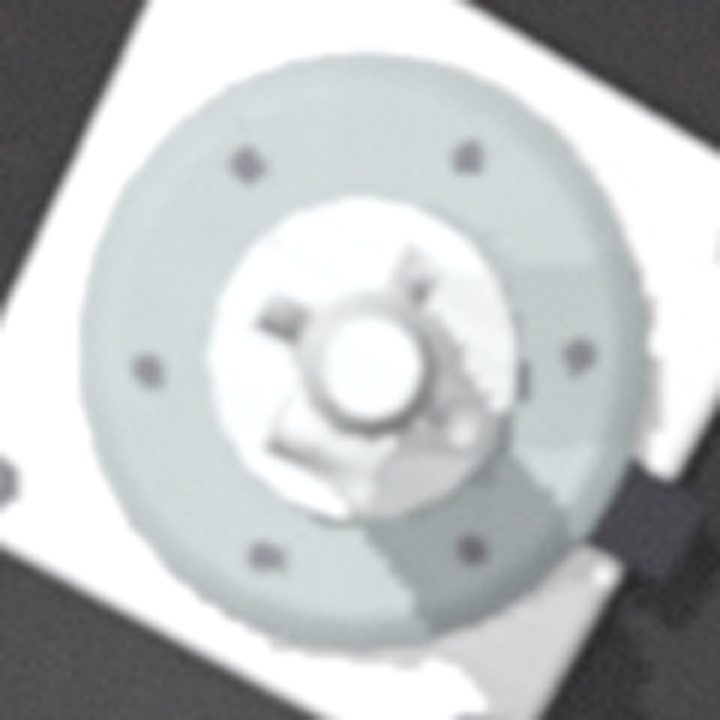

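View pics/t5.png

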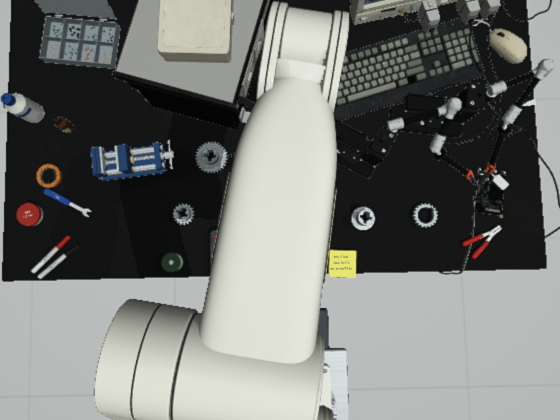

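```bash
python3 - <<'E'
from h import *
w=snap('wrist','w6.png'); np.savez('w6.npz',c=w['color'],K=w['intrinsics'],r=w['rvec'],t=w['tvec'])
im=w['color']
g=cv2.cvtColor(im,cv2.COLOR_BGR2GRAY)
print('nose',onz(w,(290,94.3),.147).round(4),onz(w,(290,94.3),.142).round(4));print('shoulder',onz(w,(288.7,92.7),.035).round(4))
hs=[onz(w,p,.012) for p in[(269,24),(353,74),(306,156),(226,113)]]
hs=np.array(hs);print(hs.round(4),hs.mean(0)); 
for i in range(4):
    d=hs[(i+1)%4]-hs[i];print(np.linalg.norm(d).round(4),np.arctan2(d[1],d[0]))
k=8;c=im[53:133,249:329];cv2.imwrite('pics/w6c.png',cv2.resize(c,None,fx=k,fy=k,interpolation=cv2.INTER_CUBIC).clip(0,255))
E
```

```text
nose [ 0.5782 -0.0329  0.147 ] [ 0.5783 -0.0328  0.142 ]
shoulder [ 0.5778 -0.0327  0.035 ]
[[ 0.5165 -0.0512  0.012 ]
 [ 0.5605  0.03    0.012 ]
 [ 0.6408 -0.0143  0.012 ]
 [ 0.5974 -0.0955  0.012 ]] [ 0.57883451 -0.03272123  0.012     ]
0.0924 1.0743957515736196
0.0917 -0.5042667869090556
0.0921 -2.061859478266303
0.0922 2.640510507132423
```

View pics/w6c.png

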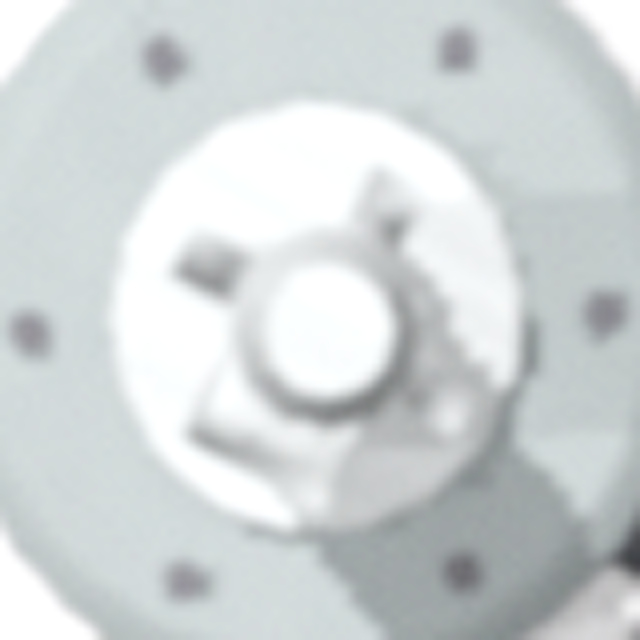

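Emit:
{"method": "drive_tool", "body": {"targets": [[[0,0,0,0,0.143,0,0],[0,0,0,0,0.143,0,0],[0,0,0,0,0.143,0,0],[0,0,0,0,0.143,0,0],[0,0,0,0,0.143,0,0],[0,0,0,0,0.143,0,0],[0,0,0,0,0.143,0,0],[0,0,0,0,0.143,0,0],[0,0,0,0,0.143,0,0],[0,0,0,0,0.143,0,0],[0,0,0,0,0.143,0,0],[-33,0,-2.5,0,0,0,0],[-33,0,-2.5,0,0,0,0],[-33,0,-2.5,0,0,0,0],[-33,0,-2.5,0,0,0,0],[0,0,0,0,0,0,0],[0,0,0,0,0,0,0],[0,0,0,0,0,0,0]]]}}

```text
time: 10.6
position: [0.6446, 0.0952, 0.2493]
ee_rot: [[-0.003, 0.001, 1.0], [-1.0, -0.0, -0.003], [0.0, -1.0, 0.001]]
force: [-0.1, 0.4, -0.3]
width: 1.003
```

```bash
python3 - <<'E'
from h import *
w=snap('wrist','w7.png'); np.savez('w7.npz',c=w['color'],K=w['intrinsics'],r=w['rvec'],t=w['tvec'])
plan(.643,.095,.25,-np.pi/2)
q=proj(w,[(.6432,.1725,.03)])[0];print(q)
crop(w,'w7c.png',q,50,8)
E
```

```text
at [0.6447 0.0949 0.2492] yaw -1.574 w 1.002 t 10.7 F [ 1.   0.1 -0.2]
rot [-0.0004 -0.0031  0.0002] n 1 shift in final frame [-0.1 -0.8 -1.7] n 1
[282.97449238  91.43326157]
```

View pics/w7.png

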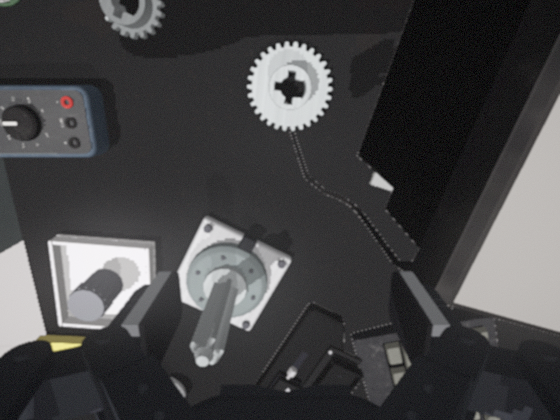

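View pics/w7c.png

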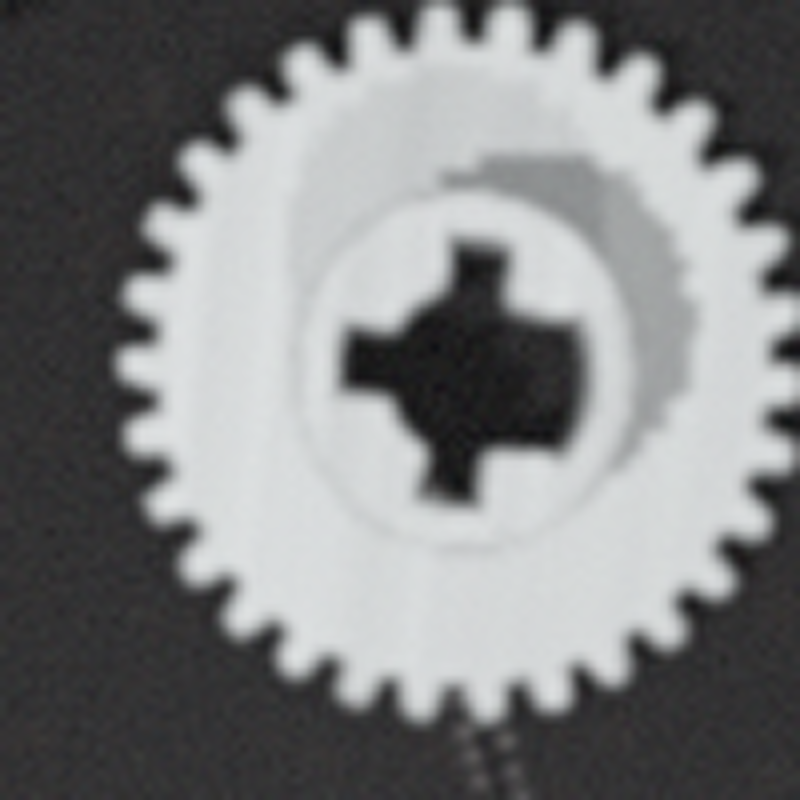

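```bash
cat >> h.py <<'E'
def bore(w,uv,z,thr=90,lim=45,dbg=None):
    g=cv2.cvtColor(w['color'],cv2.COLOR_BGR2GRAY); m=(g<thr).astype(np.uint8)
    u,v=map(int,np.round(uv)); 
    n,l,st,ce=cv2.connectedComponentsWithStats(m,connectivity=4)
    k=max([i for i in range(1,n) if np.hypot(*(ce[i]-np.array([u,v])))<15 and st[i,4]<4000],key=lambda i:st[i,4])
    mm=(l==k).astype(np.uint8); 
    c=max(cv2.findContours(mm,0,1)[0],key=cv2.contourArea)[:,0].astype(float)
    P=np.array([onz(w,p,z)[:2] for p in c])*1000
    r=cv2.minAreaRect(P.astype(np.float32)); cen=np.array(r[0])
    ys,xs=np.nonzero(mm); A=np.array([onz(w,(x,y),z)[:2] for x,y in zip(xs,ys)])*1000
    d=A.mean(0)-cen; a=np.arctan2(d[1],d[0]); b=np.radians(r[2]); b=b+np.round((a-b)/(np.pi/2))*np.pi/2
    print('bore centre',(cen/1000).round(4),'size',np.round(r[1],1),'yaw cent %.3f rect %.3f off %.2f'%(a,b,np.hypot(*d)),'npx',len(xs))
    return cen/1000,b
E
python3 - <<'E'
from h import *
z=np.load('w7.npz');w=dict(color=z['c'],intrinsics=z['K'],rvec=z['r'],tvec=z['t'])
for thr in (80,110,140): bore(w,(291,88),.03,thr)
t=load('top');s=load('scene')
print(tri(w,(291.0,88.),s,(296.2,205.3)))
# collar circle pixel extents
E
```

```text
bore centre [0.6504 0.1759] size [22.5 24.2] yaw cent 2.256 rect 2.291 off 0.14 npx 465
bore centre [0.6506 0.1758] size [24.3 24.4] yaw cent 2.226 rect 2.195 off 0.23 npx 508
bore centre [0.6505 0.1762] size [25.  25.8] yaw cent 2.921 rect 2.254 off 0.04 npx 562
(array([0.65129044, 0.17533605, 0.02196514]), np.float64(0.0010226603449317924))
```

```bash
cat >> h.py <<'E'
def bore(w,uv,z,thr=110):
    g=cv2.cvtColor(w['color'],cv2.COLOR_BGR2GRAY); m=(g<thr).astype(np.uint8)
    u,v=uv
    n,l,st,ce=cv2.connectedComponentsWithStats(m,connectivity=4)
    k=max([i for i in range(1,n) if np.hypot(*(ce[i]-np.array([u,v])))<25 and st[i,4]<6000],key=lambda i:st[i,4])
    mm=(l==k).astype(np.uint8)
    c=max(cv2.findContours(mm,0,1)[0],key=cv2.contourArea)[:,0].astype(float)
    P=np.array([onz(w,p,z)[:2] for p in c])*1000
    cen,rad=cv2.minEnclosingCircle(P.astype(np.float32)); cen=np.array(cen)
    ys,xs=np.nonzero(mm); A=np.array([onz(w,(x,y),z)[:2] for x,y in zip(xs,ys)])*1000
    for _ in range(4):
        q=A-cen; r=np.hypot(*q.T); th=np.arctan2(q[:,1],q[:,0]); s=(r>11)&(r<15.5)
        a=np.angle(np.exp(1j*th[s]).sum()); b=np.angle(np.exp(4j*th[s]).sum())/4
        b=b+np.round((a-b)/(np.pi/2))*np.pi/2
        x=q@np.array([np.cos(b),np.sin(b)]); y=q@np.array([-np.sin(b),np.cos(b)])
        # slot-pair extents: 4-slot span along each axis
        sx=np.percentile(x[abs(y)<3],[1,99]); sy=np.percentile(y[abs(x)<3],[1,99])
        cen=cen+sx.mean()*np.array([np.cos(b),np.sin(b)])+sy.mean()*np.array([-np.sin(b),np.cos(b)])
    print('bore',(cen/1000).round(4),'span',np.ptp(sx).round(1),np.ptp(sy).round(1),'yaw wide-sum %.3f 4fold %.3f'%(a,b),'npx',len(xs),'encl r %.1f'%rad)
    return cen/1000,b
E
python3 - <<'E'
from h import *
z=np.load('w7.npz');w=dict(color=z['c'],intrinsics=z['K'],rvec=z['r'],tvec=z['t'])
for thr in (80,110,140): bore(w,(291,88),.03,thr)
E
```

```text
bore [0.649  0.1763] span 26.4 26.4 yaw wide-sum -0.079 4fold -0.147 npx 465 encl r 13.7
bore [0.6493 0.176 ] span 27.4 27.5 yaw wide-sum -0.163 4fold -0.151 npx 508 encl r 14.1
bore [0.6495 0.1762] span 28.3 28.5 yaw wide-sum -0.102 4fold -0.137 npx 562 encl r 14.6
```

```bash
python3 - <<'E'
from h import *
z=np.load('w7.npz');w=dict(color=z['c'],intrinsics=z['K'],rvec=z['r'],tvec=z['t'])
c=w['color'][310:400,170:260];cv2.imwrite('pics/w7n.png',cv2.resize(c,None,fx=7,fy=7,interpolation=cv2.INTER_CUBIC))
print('plug',onz(w,(388,180),0),onz(w,(360,155),0))
for p in [(208,228),(290,262),(245,325),(180,283)]: print(onz(w,p,.012).round(4))
plan(.6495,.1762,.12,0)
E
```

```text
plug [0.75783996 0.07961941 0.        ] [0.7254473  0.10723661 0.        ]
[0.5594 0.0284 0.012 ]
[ 0.6504 -0.0135  0.012 ]
[ 0.5959 -0.098   0.012 ]
[ 0.5221 -0.0403  0.012 ]
at [0.6447 0.0949 0.2492] yaw -1.574 w 1.002 t 10.7 F [ 1.   0.1 -0.2]
rot [-2.0000e-04 -1.5739e+00  5.0000e-04] n 11 shift in final frame [  4.8 129.2  81.3] n 4
```

View pics/w7n.png

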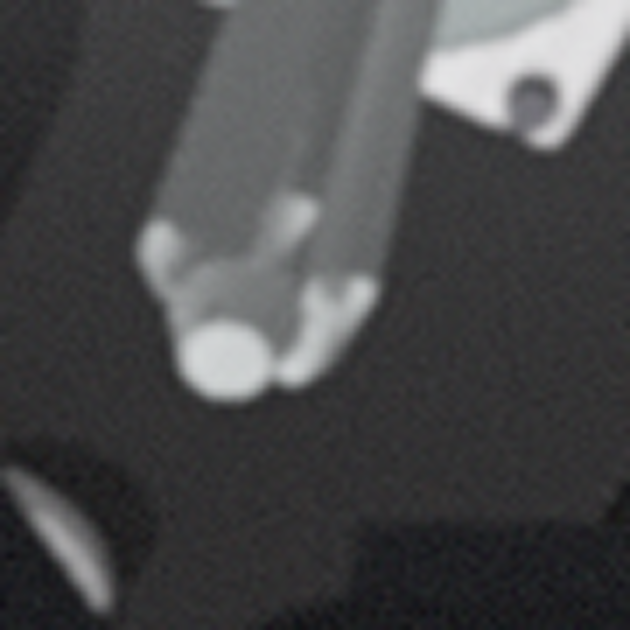

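```bash
python3 - <<'E'
from h import *
z=np.load('w7.npz');w=dict(color=z['c'],intrinsics=z['K'],rvec=z['r'],tvec=z['t'])
print(onz(w,(202.1,361.4),.147))
z=np.load('w6.npz');w6=dict(color=z['c'],intrinsics=z['K'],rvec=z['r'],tvec=z['t'])
print(tri(w,(202.1,361.4),w6,(290,94.3)))
E
```

```text
[ 0.57799931 -0.03387865  0.147     ]
(array([ 0.57826771, -0.03292333,  0.14807994]), np.float64(7.823937232961456e-05))
```

Emit:
{"method": "drive_tool", "body": {"targets": [[[0,0,0,0,-0.1431,0,0],[0,0,0,0,-0.1431,0,0],[0,0,0,0,-0.1431,0,0],[0,0,0,0,-0.1431,0,0],[0,0,0,0,-0.1431,0,0],[0,0,0,0,-0.1431,0,0],[0,0,0,0,-0.1431,0,0],[0,0,0,0,-0.1431,0,0],[0,0,0,0,-0.1431,0,0],[0,0,0,0,-0.1431,0,0],[0,0,0,0,-0.1431,0,0],[1.6,0,27.1,0,0,0,0],[1.6,0,27.1,0,0,0,0],[1.6,0,27.1,0,0,0,0],[0,33,0,0,0,0,0],[0,33,0,0,0,0,0],[0,33,0,0,0,0,0],[0,30,0,0,0,0,0],[0,0,0,0,0,0,0],[0,0,0,0,0,0,0]]]}}

```text
time: 12.65
position: [0.6497, 0.1764, 0.1205]
ee_rot: [[1.0, -0.0, -0.0], [0.0, -0.0, 1.0], [-0.0, -1.0, -0.0]]
force: [0.8, -0.1, 0.7]
width: 1.001
```

```bash
python3 - <<'E'
from h import *
w=snap('wrist','w8.png')
plan(.6495,.1762,.024,0)
print(proj(w,[(.6495,.1762,.03)]))
E
```

```text
at [0.6503 0.1767 0.1216] yaw 0.000 w 1.000 t 12.7 F [1.3 0.2 1. ]
rot [-0.0002  0.0004  0.0018] n 1 shift in final frame [-0.8 97.6 -0.5] n 3
[[284.69742639 213.46286353]]
```

View pics/w8.png

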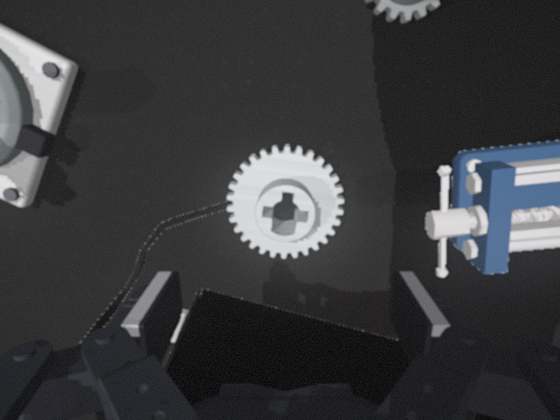

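Emit:
{"method": "drive_tool", "body": {"targets": [[[-1,30,0,0,0,0,0],[0,30,0,0,0,0,0],[0,20,0,0,0,0,0],[0,10,0,0,0,0,0],[0,7,0,0,0,0,0],[0,0,0,0,0,0,0],[0,0,0,0,0,0,0]]]}}

```text
time: 13.4
position: [0.6492, 0.1774, 0.0242]
ee_rot: [[1.0, 0.002, -0.001], [0.001, 0.0, 1.0], [0.002, -1.0, 0.0]]
force: [1.1, -0.1, 0.7]
width: 1.002
```

```bash
python3 - <<'E'
from h import *
w=snap('wrist','w9.png')
plan(.6495,.1762,.024,0)
E
```

```text
at [0.6492 0.1774 0.0242] yaw 0.001 w 1.001 t 13.4 F [ 0.1  0.8 -0.4]
rot [-0.0003  0.0013  0.002 ] n 1 shift in final frame [ 0.3  0.2 -1.2] n 1
```

View pics/w9.png

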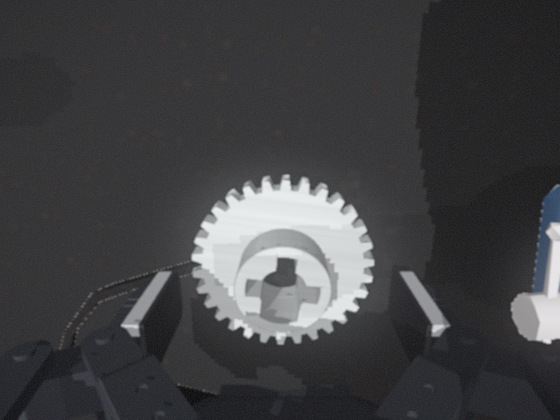

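Emit:
{"method": "drive_tool", "body": {"targets": [[[0,0,0,0,0,0,1],[0,0,0,0,0,0,1],[0,0,0,0,0,0,1],[0,0,0,0,0,0,1],[0,0,0,0,0,0,1],[0,0,0,0,0,0,1],[0,0,0,0,0,0,1],[0,0,0,0,0,0,1]]]}}

```text
time: 14.25
position: [0.6487, 0.1773, 0.0236]
ee_rot: [[1.0, 0.001, -0.001], [0.001, 0.0, 1.0], [0.001, -1.0, 0.0]]
force: [-1.1, 0.3, 4.7]
width: 0.427
```

```bash
python3 - <<'E'
from h import *
w=snap('wrist','w10.png')
plan(.55,.12,.23,-.35)
crop(w,'w10c.png',(285,290),60,6)
E
```

```text
at [0.6487 0.1773 0.0236] yaw 0.001 w 0.428 t 14.3 F [-0.9  0.4  4.9]
rot [-3.000e-04  3.512e-01  9.000e-04] n 3 shift in final frame [ -73.1 -206.4  -87.7] n 5
```

View pics/w10c.png

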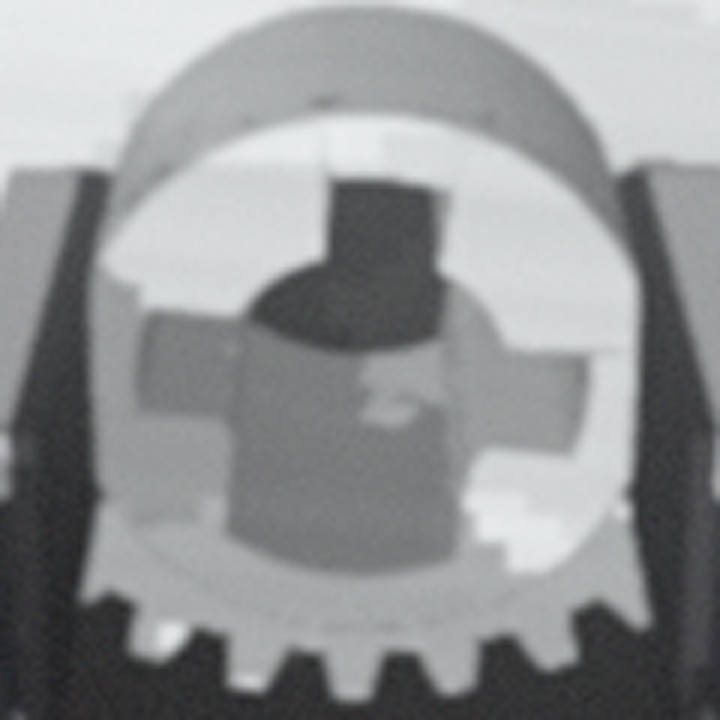

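```bash
cat >> h.py <<'E'
def held(w,pts,z):
    "pts: slot-tip mids L,R,T(narrow, top),B(wide, bottom) px ; returns centre in tool frame"
    st=robot.read_state(); W=np.array([onz(w,p,z) for p in pts])
    L,R,T,B=W[:,:2]
    a=np.arctan2(*(B-T)[::-1]); b=np.arctan2(*(R-L)[::-1])-np.pi/2
    c1=(L+R)/2; c2=(T+B)/2
    print('spans',np.linalg.norm(L-R).round(4),np.linalg.norm(T-B).round(4),'yaw TB %.3f LR %.3f'%(a,b),'cen',c1.round(4),c2.round(4))
    for c in(c1,c2):print('in tool',(st['ee_rot'].T@(np.append(c,z)-st['position'])*1000).round(1))
E
python3 - <<'E'
from h import *
w=snap('wrist')
p=np.array([(140,362),(585,402),(390,185),(345,572)])/6+[225,230]
held(w,p,.03)
# collar left/right edges px -> centre along jaws
print([ (onz(w,(225+u/6,230+v/6),.03)).round(4) for u,v in [(95,290),(638,290)]])
E
```

```text
spans 0.0303 0.03 yaw TB -0.099 LR -0.100 cen [0.6498 0.1776] [0.65   0.1779]
in tool [ 1.1 -6.4  0.3]
in tool [ 1.3 -6.4  0.6]
[array([0.6428, 0.1597, 0.03  ]), array([0.6428, 0.196 , 0.03  ])]
```

Emit:
{"method": "drive_tool", "body": {"targets": [[[0,-10,0,0,0,0,1],[0,-30,0,0,0,0,1],[0,-40,0,0,0,0,1],[0,-40,0,0,0,0,1],[0,-40,0,0,0,0,1],[0,-30,0,0,0,0,1],[0,0,0,0,0.1,0,1],[0,0,0,0,0.1,0,1],[0,0,0,0,0.1,0,1],[0,0,0,0,0.098,0,1],[2,0,-28,0,0,0,1],[2,0,-28,0,0,0,1],[2,0,-28,0,0,0,1],[2,0,-28,0,0,0,1],[2,0,-28,0,0,0,1],[2,0,-28,0,0,0,1],[2,0,-28,0,0,0,1],[1,0,-25.5,0,0,0,1],[0,0,0,0,0,0,1],[0,0,0,0,0,0,1]]]}}

```text
time: 16.35
position: [0.5765, -0.0331, 0.2133]
ee_rot: [[0.922, 0.0, 0.388], [-0.388, 0.0, 0.922], [0.0, -1.0, 0.0]]
force: [-0.1, 0.4, -3.2]
width: 0.431
```

```bash
python3 - <<'E'
from h import *
w=snap('wrist','w11.png')
plan(.5770,-.0328,.19,-.397)
crop(w,'w11c.png',(285,290),60,6)
E
```

```text
at [ 0.5768 -0.0326  0.2132] yaw -0.397 w 0.430 t 16.4 F [-0.2 -0.2 -1. ]
rot [-0.0003 -0.      0.0001] n 1 shift in final frame [ 0.3 23.2 -0.1] n 1
```

View pics/w11c.png

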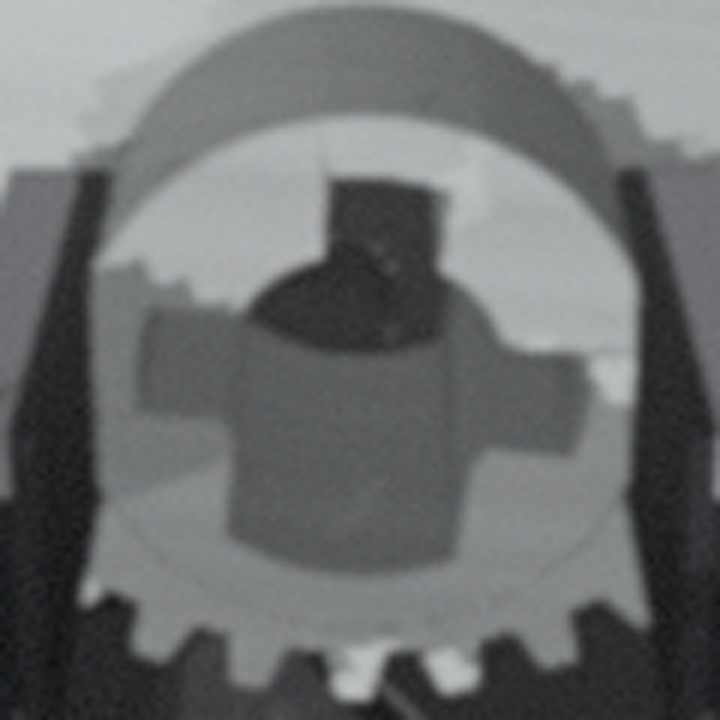

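View pics/w11.png

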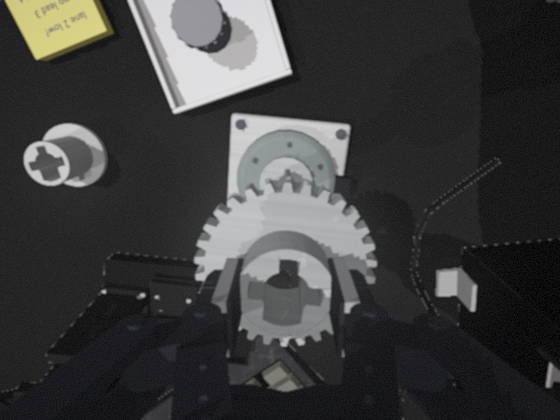

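Emit:
{"method": "drive_tool", "body": {"targets": [[[0,20,0,0,0,0,1],[0,20,0,0,0,0,1],[0,3,0,0,0,0,1],[0,0,0,0,0,0,1],[0,0,0,0,0,0,1]]]}}

```text
time: 16.9
position: [0.5772, -0.0324, 0.1708]
ee_rot: [[0.923, 0.001, 0.386], [-0.386, -0.0, 0.923], [0.001, -1.0, 0.0]]
force: [0.5, 0.2, -1.0]
width: 0.429
```

Emit:
{"method": "drive_tool", "body": {"targets": [[[0,3,0,0,0,0,1],[0,3,0,0,0,0,1],[0,0,0,0,0,0,1]]]}}

```text
time: 17.2
position: [0.5766, -0.0328, 0.1637]
ee_rot: [[0.922, -0.0, 0.386], [-0.386, 0.0, 0.922], [-0.0, -1.0, -0.0]]
force: [0.2, -1.0, -2.7]
width: 0.431
```

Emit:
{"method": "drive_tool", "body": {"targets": [[[0,2,0,0,0,0,1],[0,2,0,0,0,0,1],[0,0,0,0,0,0,1]]]}}

```text
time: 17.5
position: [0.5765, -0.0328, 0.1596]
ee_rot: [[0.922, -0.0, 0.386], [-0.386, 0.0, 0.922], [-0.0, -1.0, -0.0]]
force: [0.3, 0.3, -2.9]
width: 0.428
```

Emit:
{"method": "drive_tool", "body": {"targets": [[[0,2,0,0,0,0,1],[0,2,0,0,0,0,1],[0,2,0,0,0,0,1],[0,0,0,0,0,0,1]]]}}

```text
time: 17.9
position: [0.5765, -0.0328, 0.1535]
ee_rot: [[0.922, -0.001, 0.386], [-0.386, 0.0, 0.922], [-0.001, -1.0, -0.0]]
force: [-0.2, 0.3, -1.4]
width: 0.429
```

Emit:
{"method": "drive_tool", "body": {"targets": [[[0,3,0,0,0,0,1],[0,3,0,0,0,0,1],[0,3,0,0,0,0,1],[0,0,0,0,0,0,1]]]}}

```text
time: 18.3
position: [0.5764, -0.0327, 0.1443]
ee_rot: [[0.922, -0.001, 0.386], [-0.386, 0.0, 0.922], [-0.001, -1.0, -0.0]]
force: [-0.2, -0.4, -2.6]
width: 0.427
```

Emit:
{"method": "drive_tool", "body": {"targets": [[[0,8,0,0,0,0,1],[0,8,0,0,0,0,1],[0,8,0,0,0,0,1],[0,8,0,0,0,0,1],[0,8,0,0,0,0,1],[0,8,0,0,0,0,1],[0,5,0,0,0,0,1],[0,0,0,0,0,0,1],[0,0,0,0,0,0,1]]]}}

```text
time: 19.2
position: [0.5768, -0.0328, 0.0919]
ee_rot: [[0.922, 0.0, 0.386], [-0.386, 0.0, 0.922], [0.0, -1.0, 0.0]]
force: [0.6, 0.2, -1.8]
width: 0.426
```

Emit:
{"method": "drive_tool", "body": {"targets": [[[0,2,0,0,0,0,1],[0,1,0,0,0,0,1],[0,0,0,0,0,0,1],[0,0,0,0,0,0,0.5],[0,0,0,0,0,0,0.3],[0,0,0,0,0,0,0],[0,0,0,0,0,0,0],[0,0,0,0,0,0,0],[0,-40,0,0,0,0,0],[0,-40,0,0,0,0,0],[0,-40,0,0,0,0,0],[0,-40,0,0,0,0,0],[37,0,0,0,0,0,0],[37,0,0,0,0,0,0],[0,0,0,0,0,0,0],[0,0,0,0,0,0,0]]]}}

```text
time: 20.8
position: [0.6451, -0.0616, 0.2478]
ee_rot: [[0.922, -0.002, 0.387], [-0.387, 0.0, 0.922], [-0.002, -1.0, -0.0]]
force: [-0.6, 0.2, 0.0]
width: 1.0
```

```bash
python3 - <<'E'
from h import *
w=snap('wrist','w12.png'); s=snap('scene','s12.png')
plan(.50,.17,.25,0)
im=s['color'][160:260,230:380];cv2.imwrite('pics/s12c.png',cv2.resize(im,(750,500),interpolation=cv2.INTER_CUBIC))
E
```

```text
at [ 0.6444 -0.0611  0.2488] yaw -0.397 w 1.000 t 20.9 F [ 0.  -0.2 -0.2]
rot [-1.000e-04 -3.966e-01 -6.000e-04] n 3 shift in final frame [-144.4   -1.2  231.1] n 6
```

View pics/w12.png

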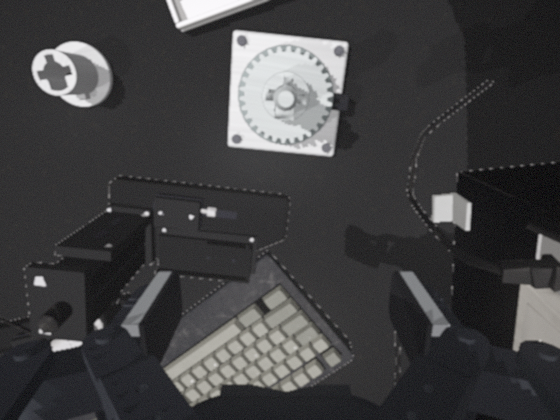

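View pics/s12c.png

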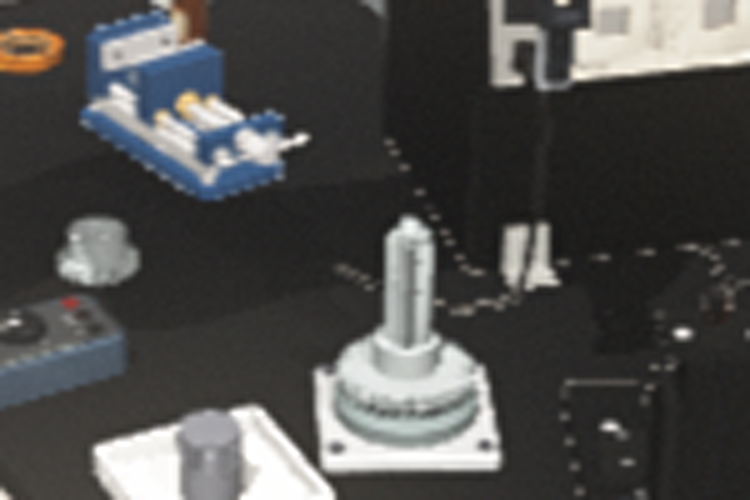

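Emit:
{"method": "drive_tool", "body": {"targets": [[[0,0,0,0,-0.132,0,0],[0,0,0,0,-0.132,0,0],[0,0,0,0,-0.132,0,0],[-10,0,38,0,0,0,0],[-10,0,38,0,0,0,0],[-10,0,38,0,0,0,0],[-10,0,38,0,0,0,0],[-10,0,38,0,0,0,0],[-9,0,38,0,0,0,0],[-9,0,38,0,0,0,0],[0,0,38,0,0,0,0],[0,0,0,0,0,0,0],[0,0,0,0,0,0,0],[0,0,0,0,0,0,0]]]}}

```text
time: 22.3
position: [0.5767, 0.2421, 0.2493]
ee_rot: [[1.0, 0.0, 0.001], [-0.001, -0.0, 1.0], [0.0, -1.0, -0.0]]
force: [-0.0, 0.2, 0.9]
width: 0.996
```

```bash
python3 - <<'E'
from h import *
w=snap('wrist','w13.png'); np.savez('w13.npz',c=w['color'],K=w['intrinsics'],r=w['rvec'],t=w['tvec'])
plan(.50,.17,.25,0)
q=proj(w,[(.4986,.2446,.03)])[0];print(q)
crop(w,'w13c.png',q,45,8)
E
```

```text
at [0.577  0.2418 0.2492] yaw -0.002 w 0.996 t 22.4 F [ 1.2 -0.8 -0.3]
rot [ 0.0001 -0.0015  0.0003] n 1 shift in final frame [-77.   -0.8 -71.8] n 3
[287.70959706  90.20289237]
```

View pics/w13.png

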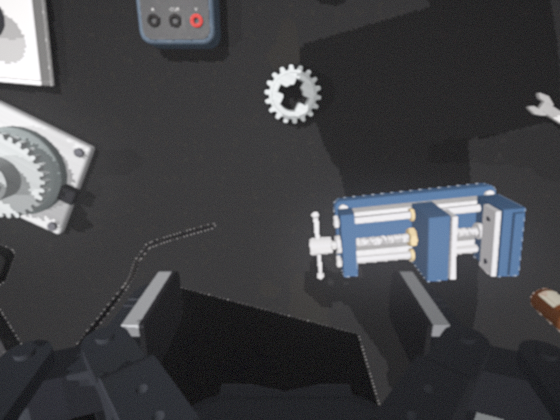

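View pics/w13c.png

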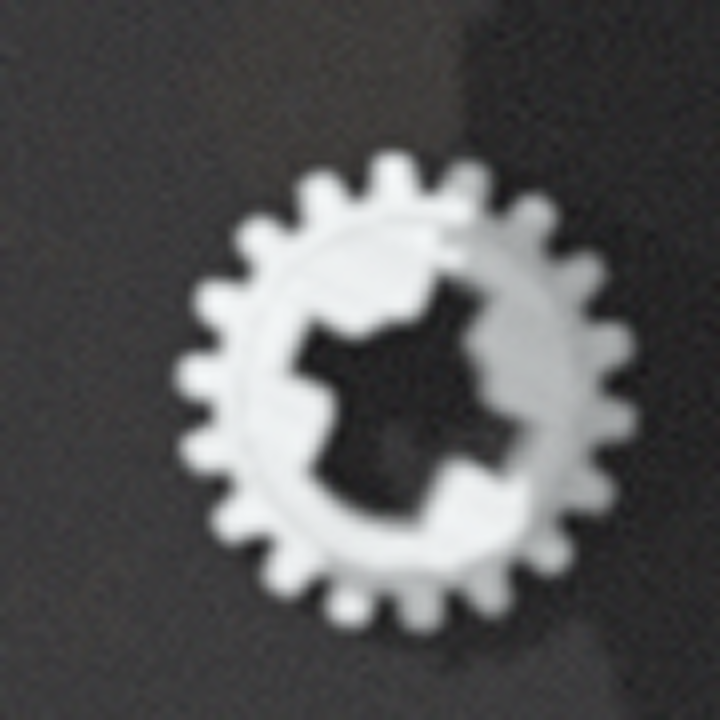

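```bash
python3 - <<'E'
from h import *
z=np.load('w13.npz');w=dict(color=z['c'],intrinsics=z['K'],rvec=z['r'],tvec=z['t'])
for thr in (100,130,150): bore(w,(293,95),.03,thr)
print(onz(w,(293.2,94.7),.03))
s=load('scene');print(tri(w,(293.2,94.7),s,(249.6,206)))
print('meter',[onz(w,p,.041).round(3) for p in[(140,38),(216,42)]])
E
```

```text
bore [0.502  0.2492] span 26.8 26.2 yaw wide-sum -0.448 4fold -0.440 npx 464 encl r 13.9
bore [0.5022 0.2493] span 27.9 27.2 yaw wide-sum -0.500 4fold -0.461 npx 516 encl r 14.4
bore [0.5022 0.2496] span 28.4 28.4 yaw wide-sum -0.462 4fold -0.459 npx 546 encl r 14.7
[0.50263185 0.24977364 0.03      ]
(array([0.5040673 , 0.24922521, 0.02462368]), np.float64(0.0030678508000333156))
meter [array([0.455, 0.116, 0.041]), array([0.458, 0.182, 0.041])]
```

Emit:
{"method": "drive_tool", "body": {"targets": [[[-37.3,0,3.9,0,0,0,0],[-37.3,0,3.9,0,0,0,0],[0,0,0,0,0,0,0],[0,40,0,0,0,0,0],[0,40,0,0,0,0,0],[0,40,0,0,0,0,0],[0,40,0,0,0,0,0],[0,30,0,0,0,0,0],[0,20,0,0,0,0,0],[0,10,0,0,0,0,0],[0,5,0,0,0,0,0],[0,0,0,0,0,0,0],[0,0,0,0,0,0,0]]]}}

```text
time: 23.65
position: [0.5033, 0.2505, 0.0249]
ee_rot: [[1.0, 0.002, 0.001], [-0.001, 0.0, 1.0], [0.002, -1.0, 0.0]]
force: [0.4, 0.2, 0.1]
width: 1.001
```

```bash
python3 - <<'E'
from h import *
w=snap('wrist','w14.png')
plan(.5023,.2495,.024,0)
E
```

```text
at [0.5033 0.2506 0.025 ] yaw -0.001 w 0.999 t 23.7 F [-0.   0.4  1.2]
rot [-0.0006 -0.0008  0.0018] n 1 shift in final frame [-1.   1.  -1.1] n 1
```

View pics/w14.png

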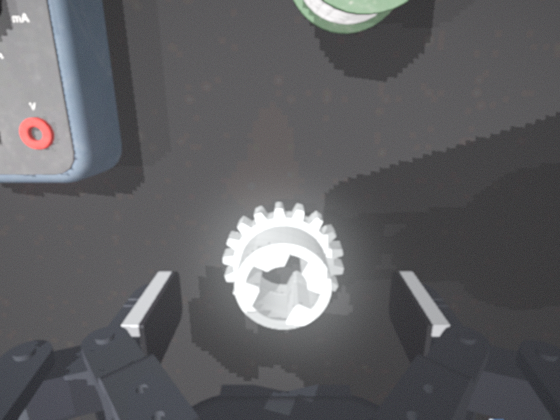

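Emit:
{"method": "drive_tool", "body": {"targets": [[[-1,1,-1,0,0,0,0.3],[0,0,0,0,0,0,1],[0,0,0,0,0,0,1],[0,0,0,0,0,0,1],[0,0,0,0,0,0,1],[0,0,0,0,0,0,1],[0,0,0,0,0,0,1],[0,0,0,0,0,0,1],[0,0,0,0,0,0,1]]]}}

```text
time: 24.6
position: [0.5016, 0.2496, 0.0236]
ee_rot: [[1.0, 0.001, 0.001], [-0.001, 0.0, 1.0], [0.001, -1.0, 0.0]]
force: [-2.5, -0.7, 7.0]
width: 0.439
```

```bash
python3 - <<'E'
from h import *
w=snap('wrist','w15.png')
plan(.50,.25,.22,0)
crop(w,'w15c.png',(285,290),60,6)
E
```

```text
at [0.5017 0.2496 0.0236] yaw -0.001 w 0.438 t 24.6 F [-1.7 -1.   6.7]
rot [-0.0001 -0.0006  0.0007] n 1 shift in final frame [  -1.7 -196.4    0.4] n 5
```

View pics/w15c.png

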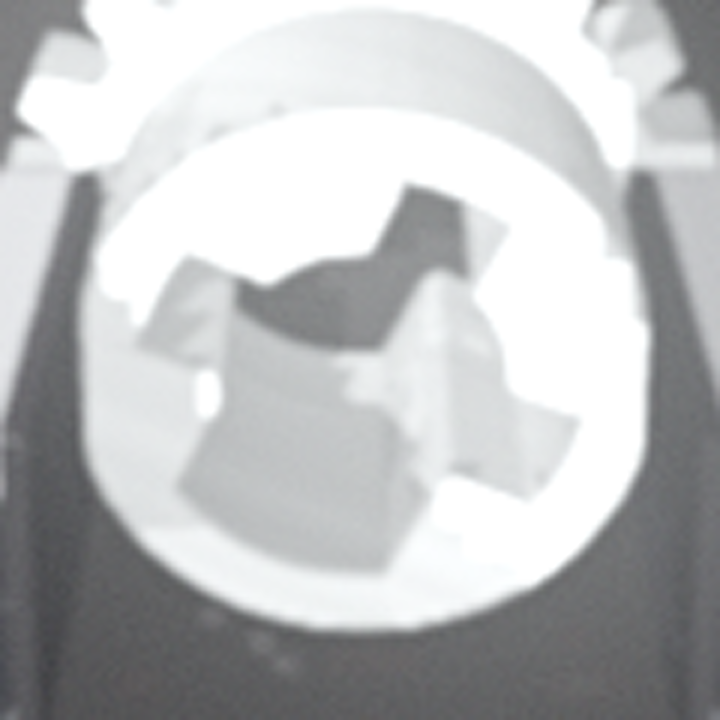

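```bash
python3 - <<'E'
from h import *
w=snap('wrist')
p=np.array([(164,301),(555,460),(457,205),(270,553)])/6+[225,230]
held(w,p,.03)
c=[onz(w,np.array(u)/6+[225,230],.03)[:2] for u in[(192,255),(137,347),(580,420),(530,500),(405,182),(508,228),(180,490),(385,575)]]
for i in range(0,8,2): print(np.linalg.norm(c[i]-c[i+1]).round(4),np.arctan2(*(c[i+1]-c[i])[::-1]).round(3))
E
```

```text
spans 0.0292 0.0297 yaw TB -0.441 LR -0.434 cen [0.5027 0.2498] [0.5028 0.2497]
in tool [ 1.  -6.4  0.2]
in tool [ 1.2 -6.4  0.2]
0.0079 -0.51
0.0071 -0.475
0.0076 1.114
0.0157 1.118
```

Emit:
{"method": "drive_tool", "body": {"targets": [[[0,-10,0,0,0,0,1],[0,-30,0,0,0,0,1],[0,-40,0,0,0,0,1],[0,-40,0,0,0,0,1],[0,-40,0,0,0,0,1],[0,-30,0,0,0,0,1],[0,0,0,0,0.048,0,1],[9.9,0,-31,0,0,0,1],[9.9,0,-31,0,0,0,1],[9.9,0,-31,0,0,0,1],[9.9,0,-31,0,0,0,1],[9.9,0,-31,0,0,0,1],[9.9,0,-31,0,0,0,1],[9.9,0,-31,0,0,0,1],[9.9,0,-31,0,0,0,1],[10,0,-30.5,0,0,0,1],[0,0,0,0,0,0,1],[0,0,0,0,0,0,1]]]}}

```text
time: 26.5
position: [0.5769, -0.0334, 0.213]
ee_rot: [[0.999, -0.0, 0.05], [-0.05, 0.0, 0.999], [-0.0, -1.0, 0.0]]
force: [-0.1, -0.2, -1.5]
width: 0.441
```

```bash
python3 - <<'E'
from h import *
w=snap('wrist','w16.png')
plan(.5772,-.0330,.19,-.049)
crop(w,'w16c.png',(285,290),60,6)
E
```

```text
at [ 0.5768 -0.0327  0.2131] yaw -0.049 w 0.440 t 26.6 F [ 0.7  0.6 -0.9]
rot [-0.0004 -0.0001 -0.0003] n 1 shift in final frame [ 0.4 23.1 -0.3] n 1
```

View pics/w16.png

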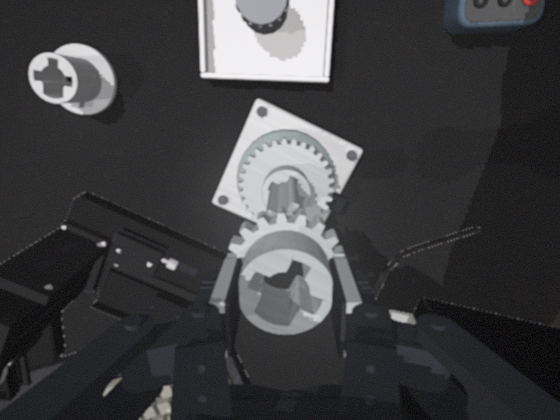

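View pics/w16c.png

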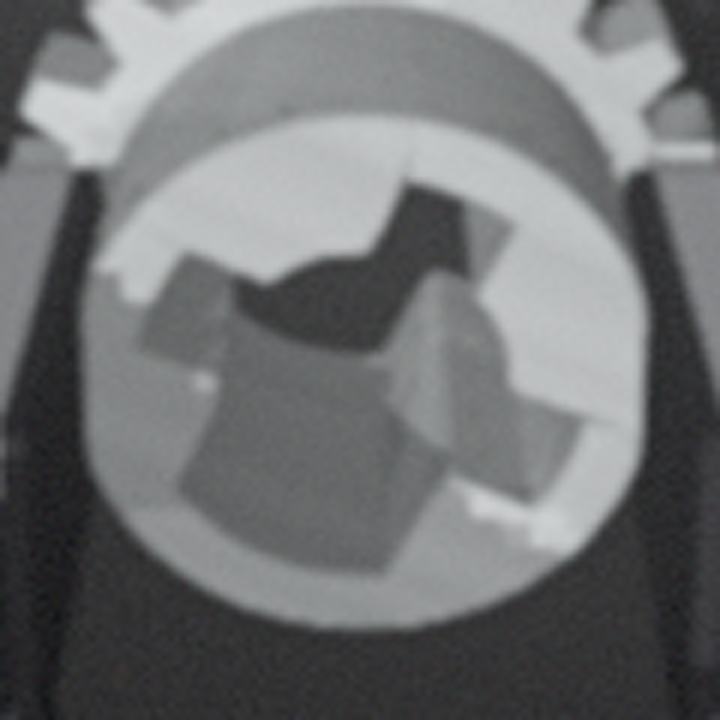

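Grip unchanged. Lower onto the hub with checks.

Emit:
{"method": "drive_tool", "body": {"targets": [[[0,20,0,0,0,0,1],[0,20,0,0,0,0,1],[0,4,0,0,0,0,1],[0,3,0,0,0,0,1],[0,0,0,0,0,0,1]]]}}

```text
time: 27.05
position: [0.5772, -0.0325, 0.1665]
ee_rot: [[0.999, 0.001, 0.048], [-0.048, -0.0, 0.999], [0.001, -1.0, -0.0]]
force: [0.0, 0.6, -0.6]
width: 0.437
```

Emit:
{"method": "drive_tool", "body": {"targets": [[[0,2,0,0,0,0,1],[0,2,0,0,0,0,1],[0,2,0,0,0,0,1],[0,0,0,0,0,0,1]]]}}

```text
time: 27.45
position: [0.577, -0.033, 0.1597]
ee_rot: [[0.999, -0.0, 0.049], [-0.049, 0.0, 0.999], [-0.0, -1.0, 0.0]]
force: [0.4, -0.9, -1.8]
width: 0.442
```

Emit:
{"method": "drive_tool", "body": {"targets": [[[0,2,0,0,0,0,1],[0,2,0,0,0,0,1],[0,2,0,0,0,0,1],[0,0,0,0,0,0,1]]]}}

```text
time: 27.85
position: [0.5769, -0.033, 0.1535]
ee_rot: [[0.999, -0.001, 0.049], [-0.049, 0.0, 0.999], [-0.001, -1.0, 0.0]]
force: [-1.0, -0.5, -2.1]
width: 0.439
```

Emit:
{"method": "drive_tool", "body": {"targets": [[[0,8,0,0,0,0,1],[0,8,0,0,0,0,1],[0,8,0,0,0,0,1],[0,8,0,0,0,0,1],[0,8,0,0,0,0,1],[0,8,0,0,0,0,1],[0,8,0,0,0,0,1],[0,4,0,0,0,0,1],[0,1,0,0,0,0,1],[0,1,0,0,0,0,1],[0,0,0,0,0,0,1],[0,0,0,0,0,0,1]]]}}

```text
time: 29.05
position: [0.5773, -0.0331, 0.0922]
ee_rot: [[0.999, 0.001, 0.049], [-0.049, -0.0, 0.999], [0.001, -1.0, -0.0]]
force: [-0.9, 0.1, -1.2]
width: 0.439
```

Emit:
{"method": "drive_tool", "body": {"targets": [[[0,1.5,0,0,0,0,1],[0,1,0,0,0,0,1],[0,1,0,0,0,0,1],[0,0,0,0,0,0,1]]]}}

```text
time: 29.45
position: [0.5771, -0.033, 0.0886]
ee_rot: [[0.999, 0.0, 0.049], [-0.049, -0.0, 0.999], [0.0, -1.0, -0.0]]
force: [-0.8, -0.1, 1.6]
width: 0.436
```

Emit:
{"method": "drive_tool", "body": {"targets": [[[0,0.7,0,0,0,0,1],[0,0,0,0,0,0,1]]]}}

```text
time: 29.65
position: [0.5771, -0.033, 0.0886]
ee_rot: [[0.999, 0.001, 0.049], [-0.049, -0.0, 0.999], [0.001, -1.0, -0.0]]
force: [-3.5, 1.0, 7.7]
width: 0.44
```

Emit:
{"method": "drive_tool", "body": {"targets": [[[0,0,0,0,0,0,0.3],[0,0,0,0,0,0,0],[0,0,0,0,0,0,0],[0,0,0,0,0,0,0],[0,0,0,0,0,0,0],[0,-40,0,0,0,0,0],[0,-40,0,0,0,0,0],[0,-40,0,0,0,0,0],[0,-40,0,0,0,0,0],[0,0,0,0,-0.049,0,0],[-5,0,-34,0,0,0,0],[-5,0,-35,0,0,0,0],[-5,0,-35,0,0,0,0],[-5,0,-35,0,0,0,0],[0,0,-35,0,0,0,0],[0,0,0,0,0,0,0],[0,0,0,0,0,0,0],[0,0,0,0,0,0,0]]]}}

```text
time: 31.45
position: [0.5571, -0.2064, 0.2476]
ee_rot: [[1.0, -0.0, -0.001], [0.001, 0.0, 1.0], [-0.0, -1.0, 0.0]]
force: [0.2, -0.1, -0.1]
width: 0.997
```

```bash
python3 - <<'E'
from h import *
w=snap('wrist','w17.png'); np.savez('w17.npz',c=w['color'],K=w['intrinsics'],r=w['rvec'],t=w['tvec'])
s=snap('scene','s17.png');t=snap('top','t17.png')
plan(.50,-.30,.25,0)
q=proj(w,[(.4795,-.2069,.046)])[0];print(q)
crop(w,'w17c.png',q,45,8)
im=s['color'][180:340,230:390];cv2.imwrite('pics/s17c.png',cv2.resize(im,(600,600),interpolation=cv2.INTER_CUBIC))
E
```

```text
at [ 0.5573 -0.206   0.2479] yaw 0.002 w 1.001 t 31.6 F [-0.  -0.8 -0.9]
rot [0.0001 0.0017 0.0002] n 1 shift in final frame [-57.3  -2.1 -94. ] n 3
[284.45261811  90.84709872]
```

View pics/w17.png

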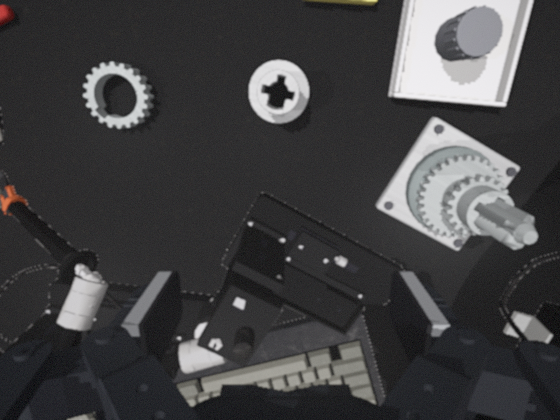

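View pics/w17c.png

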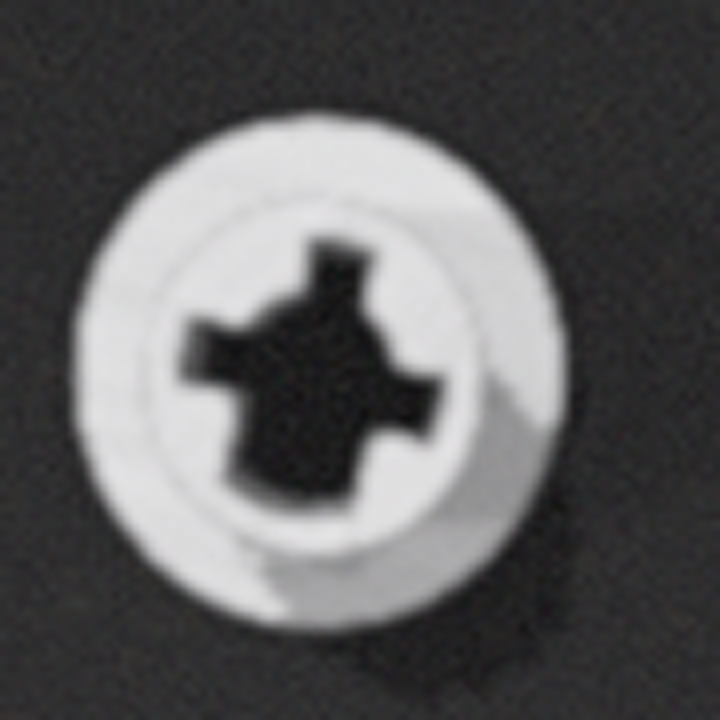

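View pics/s17c.png

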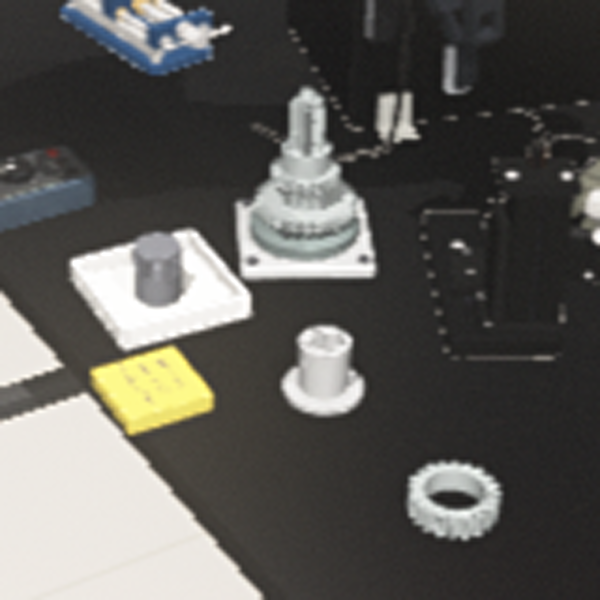

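Emit:
{"method": "drive_tool", "body": {"targets": [[[1,0,-33,0,0,0,0],[1,0,-33,0,0,0,0],[1,0,-33,0,0,0,0],[0,0,-33,0,0,0,0],[0,0,-33,0,0,0,0],[0,0,0,0,0,0,0],[0,0,0,0,0,0,0],[0,0,0,0,0,0,0]]]}}

```text
time: 32.4
position: [0.5605, -0.3708, 0.2479]
ee_rot: [[1.0, 0.0, -0.001], [0.001, 0.0, 1.0], [0.0, -1.0, 0.0]]
force: [0.7, -0.8, 0.6]
width: 1.001
```

```bash
python3 - <<'E'
from h import *
z=np.load('w17.npz');w=dict(color=z['c'],intrinsics=z['K'],rvec=z['r'],tvec=z['t'])
for thr in (100,130,150): bore(w,(278.4,91.5),.046,thr)
w=snap('wrist','w18.png'); np.savez('w18.npz',c=w['color'],K=w['intrinsics'],r=w['rvec'],t=w['tvec'])
plan(.50,-.30,.25,0)
q=proj(w,[(.4828,-.3698,.018)])[0];print(q)
crop(w,'w18c.png',q,45,8)
E
```

```text
bore [ 0.4802 -0.2129] span 26.7 27.4 yaw wide-sum -0.216 4fold -0.239 npx 540 encl r 14.0
bore [ 0.4802 -0.2131] span 28.2 27.8 yaw wide-sum -0.267 4fold -0.242 npx 594 encl r 14.5
bore [ 0.4803 -0.2131] span 28.4 28.9 yaw wide-sum -0.216 4fold -0.239 npx 629 encl r 14.8
at [ 0.5605 -0.3707  0.248 ] yaw 0.002 w 0.998 t 32.5 F [ 0.5 -0.7  0.5]
rot [-0.      0.0017  0.0002] n 1 shift in final frame [-60.5  -2.   70.7] n 2
[286.22193147  90.79838995]
```

View pics/w18.png

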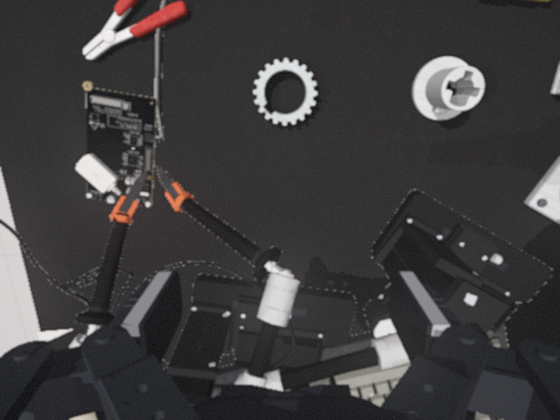

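View pics/w18c.png

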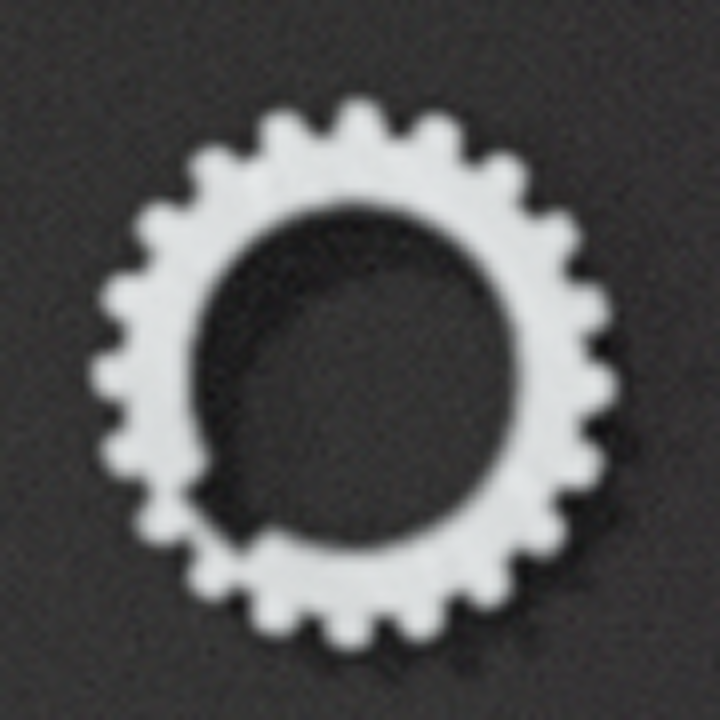

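Emit:
{"method": "drive_tool", "body": {"targets": [[[0,0,0,0,0.145,0,0],[0,0,0,0,0.145,0,0],[0,0,0,0,0.145,0,0],[0,0,0,0,0.145,0,0],[0,0,0,0,0.145,0,0],[0,0,0,0,0.145,0,0],[0,0,0,0,0.145,0,0],[0,0,0,0,0.145,0,0],[0,0,0,0,0.145,0,0],[0,0,0,0,0.145,0,0],[0,0,0,0,0.145,0,0],[0,0,0,0,0.145,0,0],[0,0,0,0,0.145,0,0],[0,0,0,0,0.145,0,0],[0,0,0,0,0.145,0,0],[0,0,0,0,0.145,0,0],[0,0,0,0,0.145,0,0],[0,0,0,0,0.145,0,0],[0,0,0,0,0.145,0,0],[0,0,0,0,0.145,0,0]]]}}

```text
time: 34.45
position: [0.5605, -0.3706, 0.2483]
ee_rot: [[-0.972, 0.001, 0.235], [-0.235, -0.0, -0.972], [-0.0, -1.0, 0.0]]
force: [-1.1, 0.1, 0.5]
width: 0.996
```

```bash
cat >> h.py <<'E'
def ringm(w,uv,z,thr=110):
    g=cv2.cvtColor(w['color'],cv2.COLOR_BGR2GRAY); m=(g<thr).astype(np.uint8)
    n,l,st,ce=cv2.connectedComponentsWithStats(m,connectivity=4)
    k=max([i for i in range(1,n) if np.hypot(*(ce[i]-np.array(uv)))<15 and st[i,4]<30000],key=lambda i:st[i,4])
    c=max(cv2.findContours((l==k).astype(np.uint8),0,1)[0],key=cv2.contourArea)[:,0].astype(float)
    P=np.array([onz(w,p,z)[:2] for p in c])*1000
    s=np.ones(len(P),bool)
    for _ in range(6):
        A=np.c_[2*P[s],np.ones(s.sum())]; x=np.linalg.lstsq(A,(P[s]**2).sum(1),rcond=None)[0]; cen=x[:2]; R=np.sqrt(x[2]+cen@cen)
        r=np.hypot(*(P-cen).T); s=abs(r-R)<0.8
    q=(P-cen)[r>R+1.5]; a=np.arctan2(q[:,1],q[:,0]); mid=np.angle(np.exp(1j*a).mean())
    e=np.angle(np.exp(1j*(a-mid)))
    print('ring',(cen/1000).round(4),'R %.1f'%R,'rmax %.1f'%r.max(),'yaw %.3f'%mid,'mid of ends %.3f'%(mid+(e.min()+e.max())/2),'halfwidth %.3f'%((e.max()-e.min())/2),len(q))
E
python3 - <<'E'
from h import *
z=np.load('w18.npz');w=dict(color=z['c'],intrinsics=z['K'],rvec=z['r'],tvec=z['t'])
for t in(80,110,140): ringm(w,(286,93),.018,t)
plan(.470,-.216,.115,-2.9)
E
```

```text
ring [ 0.4838 -0.3714] R 18.9 rmax 23.8 yaw -0.791 mid of ends -0.789 halfwidth 0.200 12
ring [ 0.484  -0.3714] R 19.3 rmax 24.2 yaw -0.794 mid of ends -0.794 halfwidth 0.225 13
ring [ 0.4839 -0.3712] R 19.7 rmax 25.0 yaw -0.799 mid of ends -0.799 halfwidth 0.223 14
at [ 0.5605 -0.3706  0.2483] yaw -2.904 w 0.996 t 34.5 F [-1.1  0.1  0.5]
rot [-0.0004 -0.0041 -0.0004] n 1 shift in final frame [  50.9  133.3 -171.8] n 5
```

Emit:
{"method": "drive_tool", "body": {"targets": [[[10,0,-34,0,0,0,0],[10,0,-34,0,0,0,0],[10,0,-34,0,0,0,0],[10,0,-34,0,0,0,0],[11,0,-36,0,0,0,0],[0,0,0,0,0,0,0],[0,35,0,0,0,0,0],[0,35,0,0,0,0,0],[0,35,0,0,0,0,0],[0,28,0,0,0,0,0],[0,0,0,0,0,0,0],[0,0,0,0,0,0,0],[0,0,0,0,0,0,0]]]}}

```text
time: 35.75
position: [0.4705, -0.2177, 0.1165]
ee_rot: [[-0.971, 0.002, 0.24], [-0.24, -0.002, -0.971], [-0.002, -1.0, 0.002]]
force: [-0.4, 0.3, -0.4]
width: 1.001
```

```bash
python3 - <<'E'
from h import *
w=snap('wrist','w19.png'); np.savez('w19.npz',c=w['color'],K=w['intrinsics'],r=w['rvec'],t=w['tvec'])
plan(.470,-.216,.115,-2.9)
q=proj(w,[(.4803,-.213,.03)])[0];print(q)
crop(w,'w19c.png',q,60,8)
E
```

```text
at [ 0.4704 -0.2177  0.1165] yaw -2.899 w 0.997 t 35.8 F [ 0.1 -1.2  0.3]
rot [-0.0022  0.0006 -0.002 ] n 1 shift in final frame [ 0.   1.5 -1.8] n 1
[281.42132411 201.21871629]
```

View pics/w19.png

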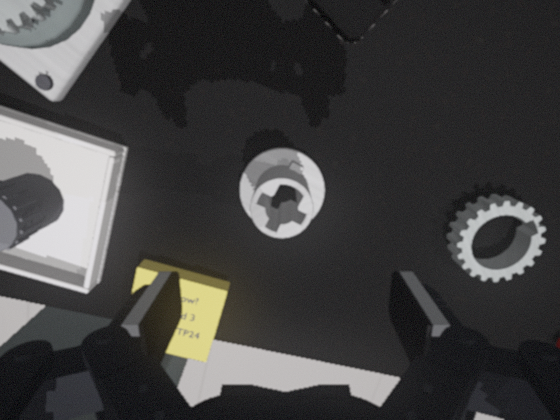

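View pics/w19c.png

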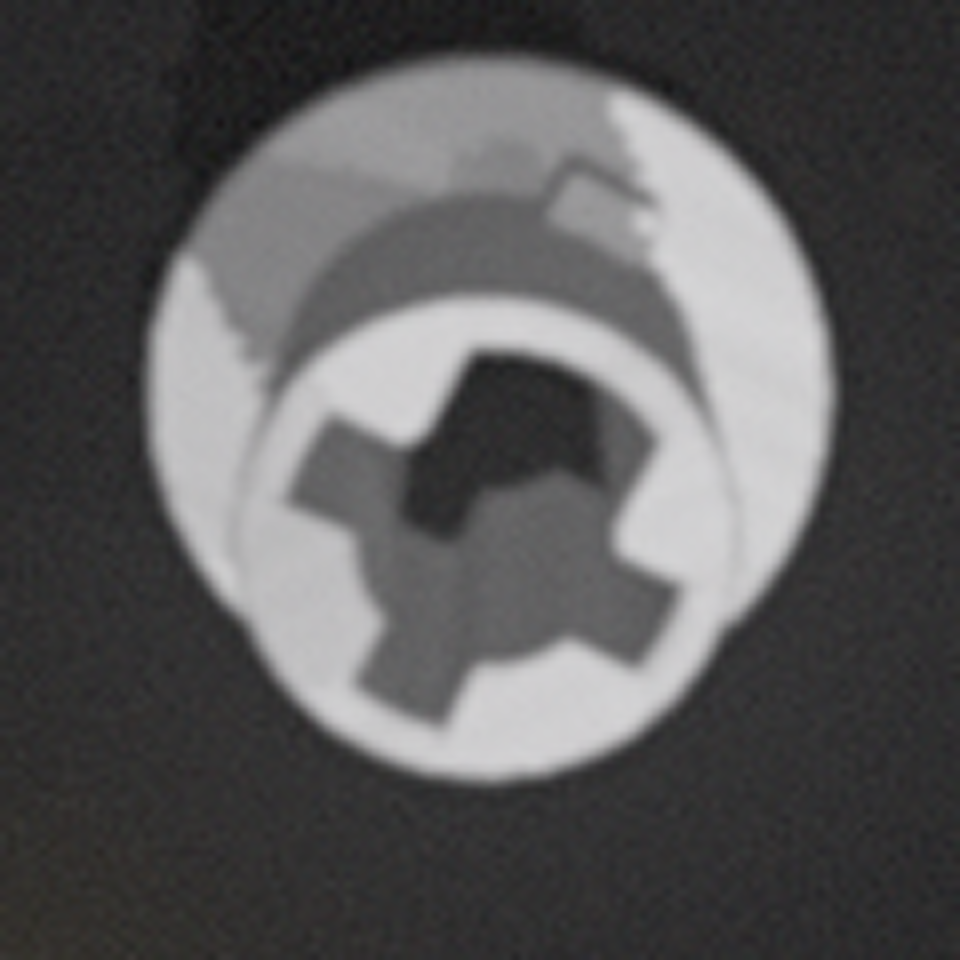

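```bash
python3 - <<'E'
from h import *
z=np.load('w19.npz');w=dict(color=z['c'],intrinsics=z['K'],rvec=z['r'],tvec=z['t'])
f=lambda u,zz: onz(w,np.array(u)/8+[221,141],zz)[:2]*1000
c={k:f(v,.046) for k,v in dict(T1=(475,350),T2=(658,437),B1=(357,685),B2=(443,728),L1=(333,413),L2=(288,500),R1=(685,585),R2=(640,668)).items()}
m=lambda a:(c[a+'1']+c[a+'2'])/2
L,R,T,B=map(m,'LRTB')
ang=lambda d:np.arctan2(d[1],d[0])
print('LR',np.linalg.norm(L-R),ang(R-L),ang(R-L)+np.pi/2,(L+R)/2)
print('BT',np.linalg.norm(B-T),ang(T-B))
for k in 'TBLR': d=c[k+'2']-c[k+'1'];print(k,np.linalg.norm(d).round(2),ang(d).round(3))
cen=(L+R)/2; print('centre-> wide mid',ang(T-cen))
# bench-axis from B: narrow tip mid at 14.7 -> centre
# neck circle
P=[f(u,.046) for u in[(240,545),(742,545),(490,297),(490,782)]]
print('neck',((P[0]+P[1])/2).round(1),np.linalg.norm(P[0]-P[1]).round(1),((P[2]+P[3])/2).round(1),np.linalg.norm(P[2]-P[3]).round(1))
r=[f(u,.016) for u in[(575,160),(658,208),(547,212),(640,265)]]
d=r[1]-r[0];print('rib edge',np.linalg.norm(d).round(1),ang(d).round(3),'mid dir',ang((r[0]+r[1])/2-cen), np.linalg.norm((r[0]+r[1])/2-cen))
F=[f(u,.006) for u in[(147,385),(835,395),(490,55)]];print('flange',((F[0]+F[1])/2).round(1),np.linalg.norm(F[0]-F[1]).round(1), F[2].round(1))
E
```

```text
LR 29.639462373393304 -1.799394854145816 -0.22859852735091946 [ 480.49822525 -213.43570173]
BT 27.79868985498425 -0.2287876475865363
T 15.11 -1.785
B 7.43 -1.823
L 7.59 2.907
R 7.46 2.924
centre-> wide mid -0.2262606625760542
neck [ 480.4 -213.7] 37.7 [ 480.3 -213.6] 38.3
rib edge 8.0 -1.855 mid dir -0.21424979935827126 23.86857748495489
flange [ 481.6 -213.2] 60.7 [ 510.2 -206.1]
```

Emit:
{"method": "drive_tool", "body": {"targets": [[[0,-40,0,0,0,0,0],[0,-40,0,0,0,0,0],[0,0,0,0,-0.1445,0,0],[0,0,0,0,-0.1445,0,0],[0,0,0,0,-0.1445,0,0],[0,0,0,0,-0.1445,0,0],[0,0,0,0,-0.1445,0,0],[0,0,0,0,-0.1445,0,0],[0,0,0,0,-0.1445,0,0],[0,0,0,0,-0.1445,0,0],[0,0,0,0,-0.1445,0,0],[0,0,0,0,-0.1445,0,0],[0,0,0,0,-0.1445,0,0],[0,0,0,0,-0.1445,0,0],[0,0,0,0,-0.1445,0,0],[0,0,0,0,-0.1445,0,0],[0,0,0,0,-0.1445,0,0],[0,0,0,0,-0.1445,0,0],[0,0,0,0,-0.1445,0,0],[0,0,0,0,-0.1445,0,0]]]}}

```text
time: 37.8
position: [0.4699, -0.2175, 0.1962]
ee_rot: [[0.957, 0.002, 0.289], [-0.289, -0.001, 0.957], [0.002, -1.0, -0.001]]
force: [0.7, -0.3, -0.1]
width: 1.002
```

```bash
python3 - <<'E'
from h import *
plan(.484,-.3714,.10,-.3)
E
```

```text
at [ 0.4699 -0.2175  0.1962] yaw -0.293 w 1.002 t 37.8 F [ 0.7 -0.3 -0.1]
rot [0.0007 0.0073 0.0023] n 1 shift in final frame [  59.    96.2 -142.9] n 4
```

Emit:
{"method": "drive_tool", "body": {"targets": [[[12,0,-28.6,0,0.007,0,0],[12,0,-28.6,0,0,0,0],[12,0,-28.6,0,0,0,0],[12,0,-28.6,0,0,0,0],[11,0,-28.6,0,0,0,0],[0,32,0,0,0,0,0],[0,32,0,0,0,0,0],[0,32,0,0,0,0,0],[0,0,0,0,0,0,0],[0,0,0,0,0,0,0],[0,0,0,0,0,0,0]]]}}

```text
time: 38.9
position: [0.4839, -0.3722, 0.1012]
ee_rot: [[0.954, 0.002, 0.301], [-0.301, -0.002, 0.954], [0.003, -1.0, -0.002]]
force: [0.4, 0.2, 0.6]
width: 0.997
```

```bash
python3 - <<'E'
from h import *
w=snap('wrist','w20.png')
q=proj(w,[(.484,-.3714,.018)])[0];print(q)
for t in(80,110,140): ringm(w,q,.018,t)
plan(.484,-.3714,.012,-.3)
E
```

```text
[286.21472549 216.94592528]
ring [ 0.4816 -0.3708] R 17.6 rmax 20.4 yaw -0.676 mid of ends 0.297 halfwidth 1.343 16h.py:83: RuntimeWarning: Mean of empty slice.
  q=(P-cen)[r>R+1.5]; a=np.arctan2(q[:,1],q[:,0]); mid=np.angle(np.exp(1j*a).mean())
  ret = ret.dtype.type(ret / rcount)
Traceback (most recent call last):
  File "h.py", line 85, in ringm
    print('ring',(cen/1000).round(4),'R %.1f'%R,'rmax %.1f'%r.max(),'yaw %.3f'%mid,'mid of ends %.3f'%(mid+(e.min()+e.max())/2),'halfwidth %.3f'%((e.max()-e.min())/2),len(q))
                                                                                                            ~~~~~^^
ValueError: zero-size array to reduction operation minimum which has no identity
```

View pics/w20.png

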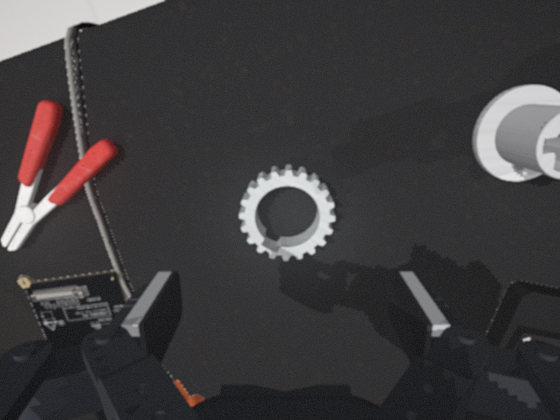

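Emit:
{"method": "drive_tool", "body": {"targets": [[[0,30,0,0,0,0,0],[0,30,0,0,0,0,0],[0,15,0,0,0,0,0],[0,9,0,0,0,0,0],[0,5,0,0,0,0,0],[0,0,0,0,0,0,0],[0,0,0,0,0,0,0]]]}}

```text
time: 39.65
position: [0.4834, -0.3718, 0.0108]
ee_rot: [[0.954, 0.001, 0.301], [-0.301, -0.001, 0.954], [0.001, -1.0, -0.001]]
force: [1.1, -1.1, 0.3]
width: 0.998
```

```bash
python3 - <<'E'
from h import *
w=snap('wrist','w21.png')
plan(.484,-.3714,.012,-.3)
E
```

```text
at [ 0.4834 -0.3718  0.0108] yaw -0.306 w 0.994 t 39.7 F [ 0.9  0.3 -0.7]
rot [ 0.0008 -0.0057  0.0015] n 1 shift in final frame [ 0.4 -1.2  0.6] n 1
```

View pics/w21.png

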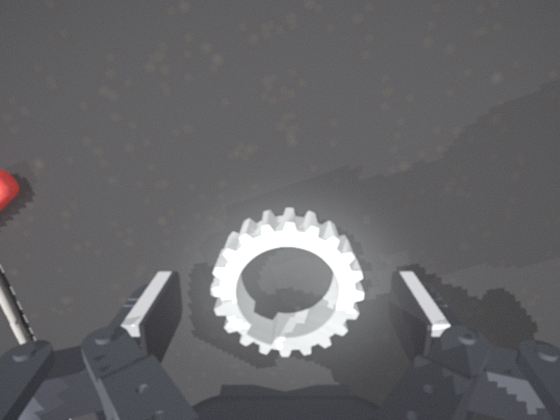

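Emit:
{"method": "drive_tool", "body": {"targets": [[[0,0,0,0,0,0,0.2],[0,0,0,0,0,0,1],[0,0,0,0,0,0,1],[0,0,0,0,0,0,1],[0,0,0,0,0,0,1],[0,0,0,0,0,0,1],[0,0,0,0,0,0,1],[0,0,0,0,0,0,1]]]}}

```text
time: 40.5
position: [0.4831, -0.3716, 0.0109]
ee_rot: [[0.954, 0.001, 0.301], [-0.301, -0.001, 0.954], [0.001, -1.0, -0.001]]
force: [-1.5, 1.4, 7.9]
width: 0.681
```

```bash
python3 - <<'E'
from h import *
w=snap('wrist','w22.png');np.savez('w22.npz',c=w['color'],K=w['intrinsics'],r=w['rvec'],t=w['tvec'])
plan(.484,-.3714,.012,-.3)
q=proj(w,[(.484,-.3714,.018)])[0];print(q)
crop(w,'w22c.png',q,75,8)
E
```

```text
at [ 0.4831 -0.3716  0.0108] yaw -0.306 w 0.687 t 40.5 F [-2.2  2.5  7.9]
rot [ 0.0008 -0.0057  0.0011] n 1 shift in final frame [ 0.8 -1.2  0.4] n 1
[285.5859516  294.09174171]
```

View pics/w22c.png

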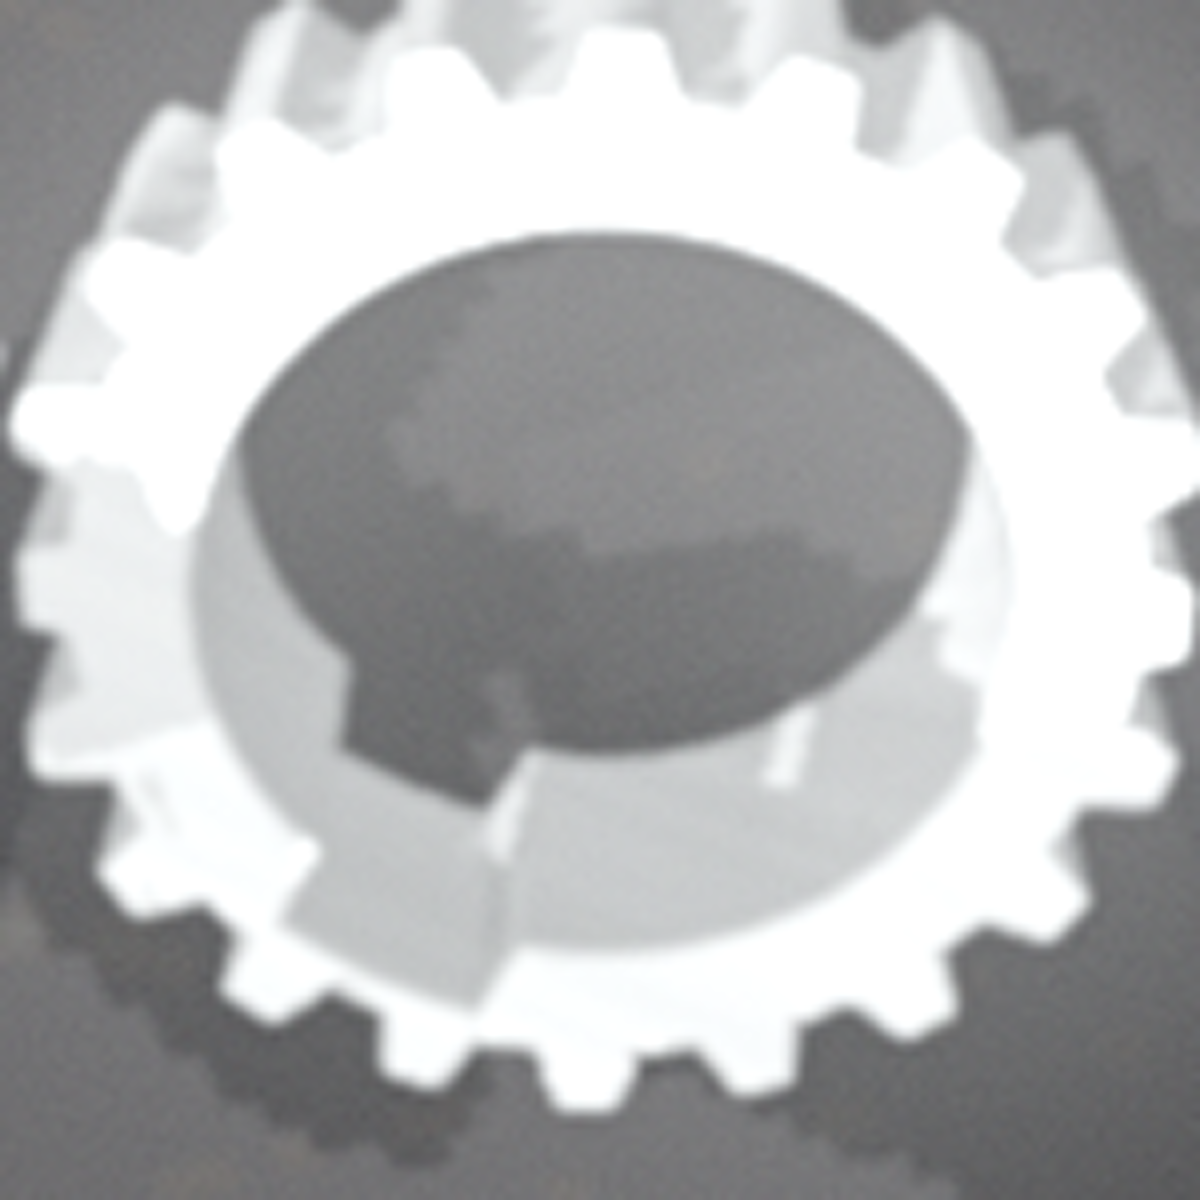

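```bash
python3 - <<'E'
from h import *
z=np.load('w22.npz');w=dict(color=z['c'],intrinsics=z['K'],rvec=z['r'],tvec=z['t'])
f=lambda u,zz=.018: onz(w,np.array(u)/8+[210,219],zz)[:2]*1000
P=np.array([f(u) for u in[(605,230),(245,425),(190,590),(972,425),(1010,575),(600,950),(800,905),(940,795),(235,735)]])
x=np.linalg.lstsq(np.c_[2*P,np.ones(len(P))],(P**2).sum(1),rcond=None)[0];cen=x[:2];R=np.sqrt(x[2]+cen@cen)
print('cen',cen.round(2),'R',R.round(2),(np.hypot(*(P-cen).T)-R).round(2))
a,b,c,d=[f(u) for u in[(280,925),(478,1012),(318,850),(520,945)]]
g=lambda v:np.arctan2(v[1],v[0]).round(3)
print('outer',np.linalg.norm(a-b).round(2),g(b-a)-np.pi/2,'mid',g((a+b)/2-cen),np.linalg.norm((a+b)/2-cen),'inner',np.linalg.norm(c-d).round(2),g(d-c)-np.pi/2,'mid',g((c+d)/2-cen))
st=robot.read_state();print((st['ee_rot'].T@(np.append(cen/1000,.018)-st['position'])*1000).round(2))
E
```

```text
cen [ 484.23 -371.48] R 20.67 [ 0.02 -0.17  0.28  0.16 -0.17  0.09 -0.   -0.01 -0.2 ]
outer 11.71 -0.7927963267948965 mid -0.802 24.97017078242388 inner 12.02 -0.8167963267948966 mid -0.811
[ 1.03 -7.18  0.43]
```

Emit:
{"method": "drive_tool", "body": {"targets": [[[0,-10,0,0,0,0,1],[0,-30,0,0,0,0,1],[0,-30,0,0,0,0,1],[0,-30,0,0,0,0,1],[0,0,0,0,-0.1435,0,1],[0,0,0,0,-0.1435,0,1],[0,0,0,0,-0.1435,0,1],[0,0,0,0,-0.1435,0,1],[6.4,0,25.5,0,0,0,1],[6.4,0,25.5,0,0,0,1],[6.4,0,25.5,0,0,0,1],[6.4,0,25.5,0,0,0,1],[6.4,0,25.5,0,0,0,1],[6.4,0,25.5,0,0,0,1],[0,0,0,0,0,0,1],[0,0,0,0,0,0,1],[0,0,0,0,0,0,1]]]}}

```text
time: 42.25
position: [0.4797, -0.2144, 0.11]
ee_rot: [[0.964, 0.0, -0.265], [0.265, -0.001, 0.964], [0.0, -1.0, -0.001]]
force: [-0.3, 0.2, -1.3]
width: 0.687
```

```bash
python3 - <<'E'
from h import *
w=snap('wrist','w23.png');np.savez('w23.npz',c=w['color'],K=w['intrinsics'],r=w['rvec'],t=w['tvec'])
plan(.4795,-.2141,.065,.268)
q=(285.6,294)
crop(w,'w23c.png',q,75,8)
E
```

```text
at [ 0.4796 -0.2145  0.1098] yaw 0.268 w 0.690 t 42.3 F [-0.4  0.1 -1.8]
rot [ 0.0005 -0.0004  0.0002] n 1 shift in final frame [ 0.  44.8  0.4] n 1
```

View pics/w23c.png

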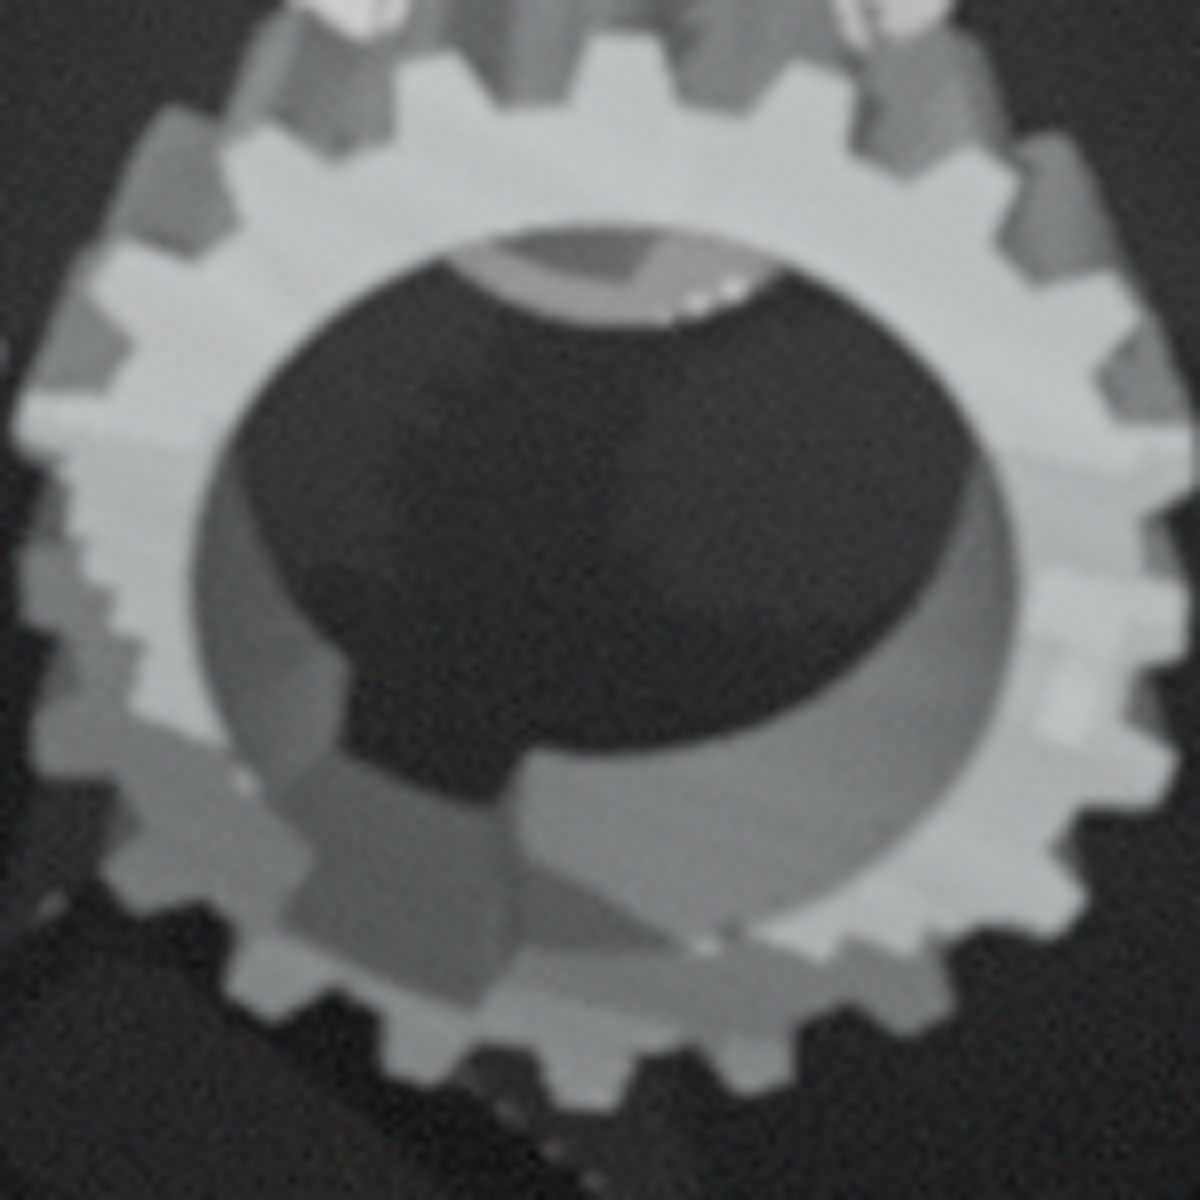

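Emit:
{"method": "drive_tool", "body": {"targets": [[[0,20,0,0,0,0,1],[0,20,0,0,0,0,1],[0,8,0,0,0,0,1],[0,3,0,0,0,0,1],[0,3,0,0,0,0,1],[0,0,0,0,0,0,1]]]}}

```text
time: 42.9
position: [0.4796, -0.2139, 0.0559]
ee_rot: [[0.964, 0.0, -0.265], [0.265, -0.0, 0.964], [0.0, -1.0, -0.0]]
force: [-1.0, 1.1, -1.8]
width: 0.685
```

Emit:
{"method": "drive_tool", "body": {"targets": [[[0,4,0,0,0,0,1],[0,4,0,0,0,0,1],[0,4,0,0,0,0,1],[0,4,0,0,0,0,1],[0,4,0,0,0,0,1],[0,4,0,0,0,0,1],[0,0,0,0,0,0,1]]]}}

```text
time: 43.6
position: [0.4791, -0.2134, 0.031]
ee_rot: [[0.964, -0.001, -0.265], [0.265, 0.001, 0.964], [-0.001, -1.0, 0.001]]
force: [0.4, -0.1, -0.1]
width: 0.687
```

Emit:
{"method": "drive_tool", "body": {"targets": [[[0,2,0,0,0,0,1],[0,2,0,0,0,0,1],[0,1.5,0,0,0,0,1],[0,0,0,0,0,0,1]]]}}

```text
time: 44.0
position: [0.4793, -0.2136, 0.026]
ee_rot: [[0.964, -0.0, -0.265], [0.265, 0.0, 0.964], [-0.0, -1.0, 0.0]]
force: [0.5, 0.8, -0.7]
width: 0.687
```

Emit:
{"method": "drive_tool", "body": {"targets": [[[0,2,0,0,0,0,1],[0,2,0,0,0,0,1],[0,0,0,0,0,0,1]]]}}

```text
time: 44.3
position: [0.4793, -0.2136, 0.0219]
ee_rot: [[0.964, -0.0, -0.265], [0.265, 0.0, 0.964], [-0.0, -1.0, 0.0]]
force: [-0.2, -1.2, -1.5]
width: 0.685
```

Notch is over the rib (no force below rib height). Down to the flange.

Emit:
{"method": "drive_tool", "body": {"targets": [[[0,2,0,0,0,0,1],[0,1.5,0,0,0,0,1],[0,1,0,0,0,0,1],[0,0,0,0,0,0,1]]]}}

```text
time: 44.7
position: [0.4793, -0.2136, 0.0175]
ee_rot: [[0.964, -0.0, -0.265], [0.265, 0.0, 0.964], [-0.0, -1.0, 0.0]]
force: [0.0, 0.9, -1.6]
width: 0.685
```

Emit:
{"method": "drive_tool", "body": {"targets": [[[0,0,0,0,0,0,0.2],[0,0,0,0,0,0,0],[0,0,0,0,0,0,0],[0,0,0,0,0,0,0],[0,-10,0,0,0,0,0],[0,-30,0,0,0,0,0],[0,-30,0,0,0,0,0],[0,-40,0,0,0,0,0],[35,-40,0,0,0,0,0],[35,-40,0,0,0,0,0],[0,0,0,0,0,0,0],[0,0,0,0,0,0,0]]]}}

```text
time: 45.9
position: [0.5434, -0.1959, 0.2039]
ee_rot: [[0.964, 0.001, -0.266], [0.266, -0.001, 0.964], [0.001, -1.0, -0.001]]
force: [-1.2, -0.3, -0.7]
width: 0.996
```

```bash
python3 - <<'E'
from h import *
w=snap('wrist','w24.png');np.savez('w24.npz',c=w['color'],K=w['intrinsics'],r=w['rvec'],t=w['tvec'])
plan(.4795,-.2141,.036,.268)
q=proj(w,[(.4804,-.2134,.046)])[0];print(q)
crop(w,'w24c.png',q,45,8)
s=snap('scene','s24.png');crop(s,'s24c.png',(316,280),25,10)
for t in(100,130):bore(w,q,.046,t)
E
```

```text
at [ 0.5424 -0.1959  0.2027] yaw 0.269 w 1.001 t 46.0 F [-0.5  0.2 -1.4]
rot [-0.0004  0.0007 -0.0006] n 1 shift in final frame [-65.4 166.7  -0.9] n 4
[285.30798638 106.97997173]
bore [ 0.4794 -0.2134] span 26.9 26.6 yaw wide-sum -0.748 4fold -0.273 npx 667 encl r 14.1
bore [ 0.4798 -0.2131] span 28.4 28.3 yaw wide-sum -0.427 4fold -0.256 npx 774 encl r 14.6
```

View pics/w24c.png

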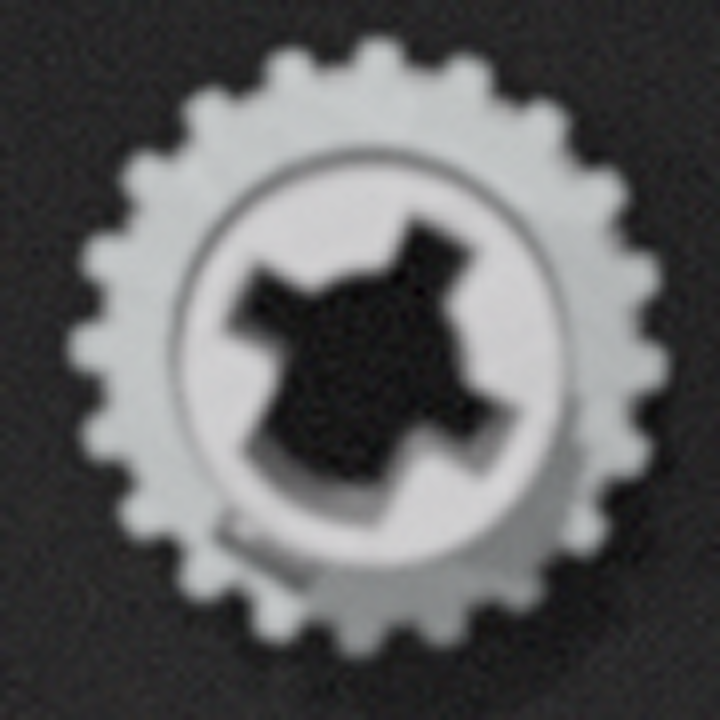

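View pics/s24c.png

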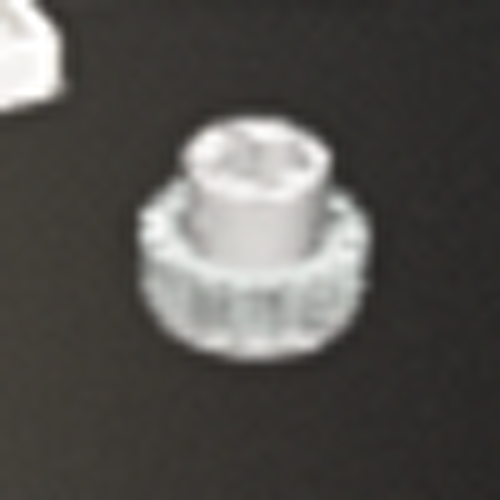

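Emit:
{"method": "drive_tool", "body": {"targets": [[[-33,0,0,0,0,0,0],[-33,0,0,0,0,0,0],[0,0,0,0,0,0,0],[0,40,0,0,0,0,0],[0,40,0,0,0,0,0],[0,40,0,0,0,0,0],[0,30,0,0,0,0,0],[0,12,0,0,0,0,0],[0,3,0,0,0,0,0],[0,0,0,0,0,0,0],[0,0,0,0,0,0,0]]]}}

```text
time: 47.1
position: [0.48, -0.2142, 0.0393]
ee_rot: [[0.964, 0.002, -0.265], [0.265, -0.001, 0.964], [0.001, -1.0, -0.002]]
force: [-0.5, 0.0, 0.3]
width: 1.002
```

```bash
python3 - <<'E'
from h import *
w=snap('wrist','w25.png')
plan(.4795,-.2141,.036,.268)
E
```

```text
at [ 0.48   -0.2142  0.0393] yaw 0.268 w 1.005 t 47.1 F [ 0.3 -0.2  0.6]
rot [0.0018 0.0003 0.0016] n 1 shift in final frame [-0.5  3.3  0.2] n 1
```

View pics/w25.png

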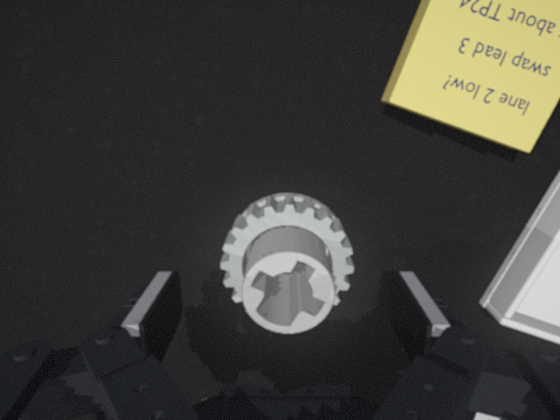

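Emit:
{"method": "drive_tool", "body": {"targets": [[[0,3,0,0,0,0,0.2],[0,0,0,0,0,0,1],[0,0,0,0,0,0,1],[0,0,0,0,0,0,1],[0,0,0,0,0,0,1],[0,0,0,0,0,0,1],[0,0,0,0,0,0,1],[0,0,0,0,0,0,1],[0,0,0,0,0,0,1]]]}}

```text
time: 48.05
position: [0.4793, -0.2136, 0.0355]
ee_rot: [[0.964, 0.0, -0.265], [0.265, -0.0, 0.964], [0.0, -1.0, -0.0]]
force: [-1.5, 0.8, 5.6]
width: 0.423
```

```bash
python3 - <<'E'
from h import *
w=snap('wrist','w26.png');np.savez('w26.npz',c=w['color'],K=w['intrinsics'],r=w['rvec'],t=w['tvec'])
plan(.4795,-.2141,.036,.268)
q=proj(w,[(.4804,-.2134,.046)])[0];print(q)
crop(w,'w26c.png',q,60,8)
E
```

```text
at [ 0.4793 -0.2137  0.0355] yaw 0.268 w 0.417 t 48.1 F [-1.   0.9  6.5]
rot [0.0003 0.0004 0.0004] n 1 shift in final frame [ 0.  -0.5 -0.5] n 1
[284.91977552 299.24593615]
```

View pics/w26c.png

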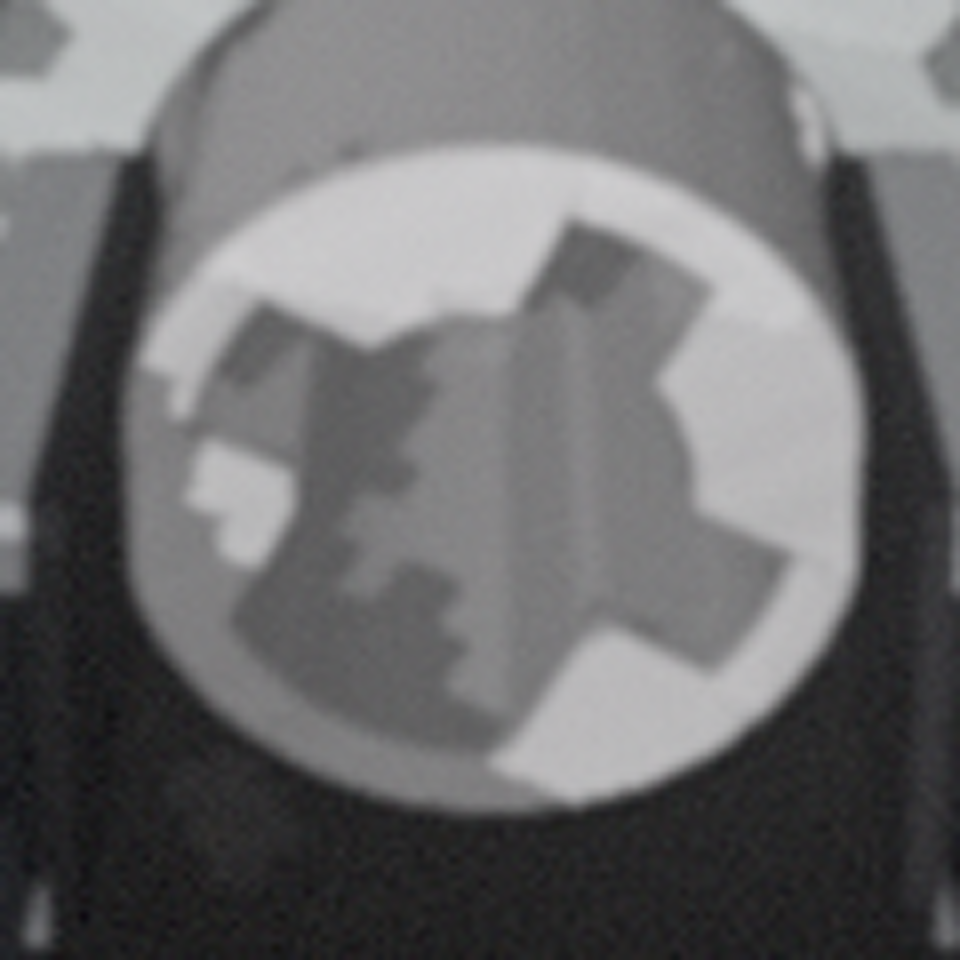

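```bash
python3 - <<'E'
from h import *
z=np.load('w26.npz');w=dict(color=z['c'],intrinsics=z['K'],rvec=z['r'],tvec=z['t'])
f=lambda u: onz(w,np.array(u)/8+[224,239],.046)[:2]*1000
c=dict(L=[f((262,300)),f((192,430))],R=[f((795,552)),f((712,672))],T=[f((572,217)),f((712,292))],B=[f((232,620)),f((492,755))])
m={k:(v[0]+v[1])/2 for k,v in c.items()}; g=lambda d:np.arctan2(d[1],d[0])
print('LR',np.linalg.norm(m['R']-m['L']),g(m['R']-m['L'])-np.pi/2,'TB',g(m['B']-m['T']))
for k in c: d=c[k][1]-c[k][0];print(k,np.linalg.norm(d).round(2),g(d).round(3))
cen=(m['L']+m['R'])/2; 
u=(m['B']-m['T'])/np.linalg.norm(m['B']-m['T']); cen2=m['T']+u*14.7
st=robot.read_state()
for x in(cen,cen2):print(x,(st['ee_rot'].T@(np.append(x/1000,.046)-st['position'])*1000).round(2))
E
```

```text
LR 29.587792364233138 -0.22402817746890058 TB -0.24326754547611762
L 8.02 -0.199
R 8.06 -0.247
T 7.9 1.306
B 15.35 1.289
[ 480.79738678 -212.95597688] [  1.6  -10.52   0.29]
[ 480.60869483 -213.07402022] [  1.39 -10.52   0.23]
```

Emit:
{"method": "drive_tool", "body": {"targets": [[[0,-10,0,0,0,0,1],[0,-25,0,0,0,0,1],[0,-30,0,0,0,0,1],[0,-30,0,0,0,0,1],[0,-30,0,0,0,0,1],[0,-30,0,0,0,0,1],[0,-20,0,0,0,0,1],[0,-10,0,0,0,0,1],[0,0,0,0,0.088,0,1],[0,0,0,0,0.088,0,1],[0,0,0,0,0.087,0,1],[14,0,25.7,0,0,0,1],[14,0,25.7,0,0,0,1],[14,0,25.7,0,0,0,1],[14,0,25.7,0,0,0,1],[14,0,25.7,0,0,0,1],[14,0,25.7,0,0,0,1],[14.4,0,25.9,0,0,0,1],[0,0,0,0,0,0,1],[0,0,0,0,0,0,1]]]}}

```text
time: 50.1
position: [0.5765, -0.0325, 0.2192]
ee_rot: [[1.0, -0.002, -0.007], [0.007, 0.0, 1.0], [-0.002, -1.0, 0.0]]
force: [0.0, -0.6, -1.9]
width: 0.421
```

```bash
python3 - <<'E'
from h import *
w=snap('wrist','w27.png');s=snap('scene')
plan(.5768,-.0331,.185,.005)
crop(w,'w27c.png',(284.9,299),60,8)
im=s['color'][140:270,240:390];cv2.imwrite('pics/s27c.png',cv2.resize(im,(690,598),interpolation=cv2.INTER_CUBIC))
E
```

```text
at [ 0.5762 -0.0335  0.2195] yaw 0.005 w 0.420 t 50.2 F [ 0.  -0.3 -2.2]
rot [ 0.      0.     -0.0011] n 1 shift in final frame [ 0.6 34.5  0.4] n 1
```

View pics/w27c.png

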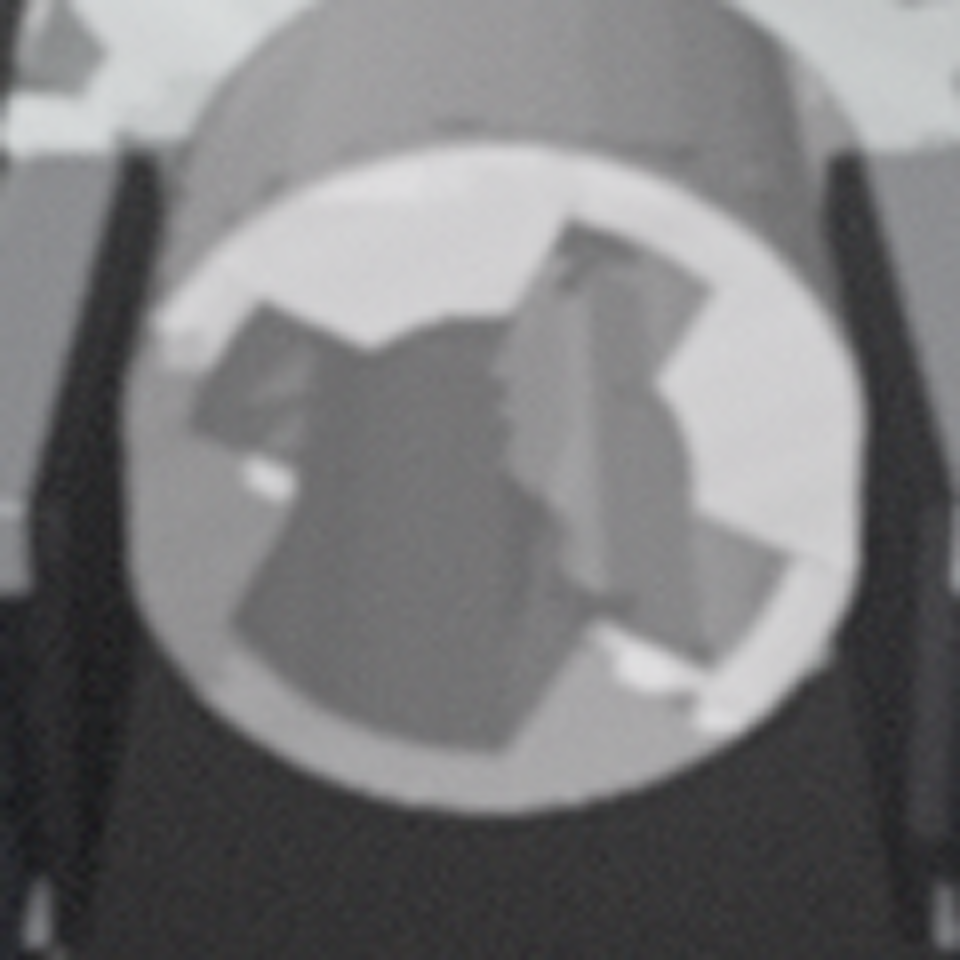

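View pics/s27c.png

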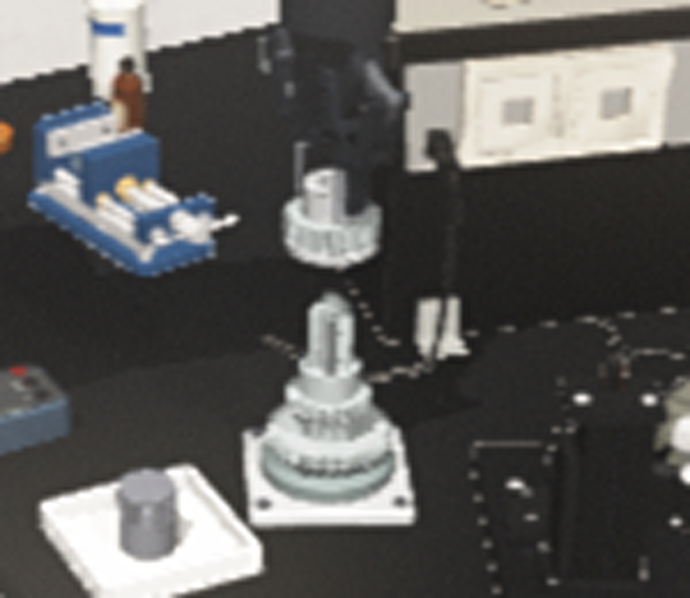

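Emit:
{"method": "drive_tool", "body": {"targets": [[[0.4,15,0.3,0,0,0,1],[0,15,0,0,0,0,1],[0,6,0,0,0,0,1],[0,3,0,0,0,0,1],[0,3,0,0,0,0,1],[0,0,0,0,0,0,1]]]}}

```text
time: 50.8
position: [0.5771, -0.033, 0.1781]
ee_rot: [[1.0, 0.0, -0.005], [0.005, -0.0, 1.0], [0.0, -1.0, -0.0]]
force: [-0.2, 0.4, -2.4]
width: 0.419
```

Emit:
{"method": "drive_tool", "body": {"targets": [[[0,2,0,0,0,0,1],[0,2,0,0,0,0,1],[0,2,0,0,0,0,1],[0,0,0,0,0,0,1]]]}}

```text
time: 51.2
position: [0.577, -0.0327, 0.1717]
ee_rot: [[1.0, -0.0, -0.005], [0.005, 0.0, 1.0], [-0.0, -1.0, 0.0]]
force: [-0.2, 0.3, -2.7]
width: 0.423
```

Emit:
{"method": "drive_tool", "body": {"targets": [[[0,2,0,0,0,0,1],[0,2,0,0,0,0,1],[0,2,0,0,0,0,1],[0,0,0,0,0,0,1]]]}}

```text
time: 51.6
position: [0.5769, -0.0327, 0.1656]
ee_rot: [[1.0, -0.001, -0.005], [0.005, 0.0, 1.0], [-0.001, -1.0, 0.0]]
force: [-0.3, -1.2, -2.8]
width: 0.417
```

Engaged; down to the top cog.

Emit:
{"method": "drive_tool", "body": {"targets": [[[0,6,0,0,0,0,1],[0,6,0,0,0,0,1],[0,6,0,0,0,0,1],[0,6,0,0,0,0,1],[0,5,0,0,0,0,1],[0,3,0,0,0,0,1],[0,1,0,0,0,0,1],[0,0,0,0,0,0,1],[0,0,0,0,0,0,1]]]}}

```text
time: 52.5
position: [0.5772, -0.0328, 0.1332]
ee_rot: [[1.0, 0.0, -0.005], [0.005, -0.0, 1.0], [0.0, -1.0, -0.0]]
force: [0.2, -0.5, -1.4]
width: 0.419
```

Emit:
{"method": "drive_tool", "body": {"targets": [[[0,1,0,0,0,0,1],[0,1,0,0,0,0,1],[0,0,0,0,0,0,1]]]}}

```text
time: 52.8
position: [0.577, -0.0328, 0.1308]
ee_rot: [[1.0, -0.0, -0.005], [0.005, 0.0, 1.0], [-0.0, -1.0, 0.0]]
force: [0.3, -1.0, -3.2]
width: 0.423
```

Emit:
{"method": "drive_tool", "body": {"targets": [[[0,0.7,0,0,0,0,1],[0,0.7,0,0,0,0,1],[0,0,0,0,0,0,1]]]}}

```text
time: 53.1
position: [0.5773, -0.0328, 0.1305]
ee_rot: [[1.0, 0.001, -0.005], [0.005, -0.0, 1.0], [0.001, -1.0, -0.0]]
force: [-2.7, 0.3, 6.6]
width: 0.421
```

Emit:
{"method": "drive_tool", "body": {"targets": [[[0,0,0,0,0,0,0.3],[0,0,0,0,0,0,0],[0,0,0,0,0,0,0],[0,0,0,0,0,0,0],[0,0,0,0,0,0,0],[0,-20,0,0,0,0,0],[0,-40,0,0,0,0,0],[0,-40,0,0,0,0,0],[38,-30,0,0,0,0,0],[38,0,0,0,0,0,0],[0,0,0,0,0,0,0],[0,0,0,0,0,0,0]]]}}

```text
time: 54.3
position: [0.6534, -0.0323, 0.2583]
ee_rot: [[1.0, -0.002, -0.006], [0.006, 0.0, 1.0], [-0.002, -1.0, 0.0]]
force: [-0.7, -0.5, -1.8]
width: 1.003
```

```bash
python3 - <<'E'
from h import *
w=snap('wrist','w28.png');np.savez('w28.npz',c=w['color'],K=w['intrinsics'],r=w['rvec'],t=w['tvec'])
s=snap('scene');np.savez('s28.npz',c=s['color'],K=s['intrinsics'],r=s['rvec'],t=s['tvec'])
plan(.5768,-.0331,.185,.005)
q=proj(w,[(.5783,-.0329,.141)])[0];print(q);crop(w,'w28c.png',q,60,8)
im=s['color'][165:265,235:385];cv2.imwrite('pics/s28c.png',cv2.resize(im,(750,500),interpolation=cv2.INTER_CUBIC))
print(proj(s,[(.5783,-.0329,z) for z in(.147,.141,.119,.095,.065,.035)]).round(1).tolist())
E
```

```text
at [ 0.6524 -0.0323  0.2592] yaw 0.005 w 0.999 t 54.4 F [ 0.6 -0.7 -0.2]
rot [-0.0002  0.0003 -0.0011] n 1 shift in final frame [-75.6  74.2  -0.4] n 3
[284.7386228   95.07350287]
[[311.4, 202.9], [311.4, 204.6], [311.2, 211.0], [311.0, 217.8], [310.8, 226.2], [310.5, 234.4]]
```

View pics/w28.png

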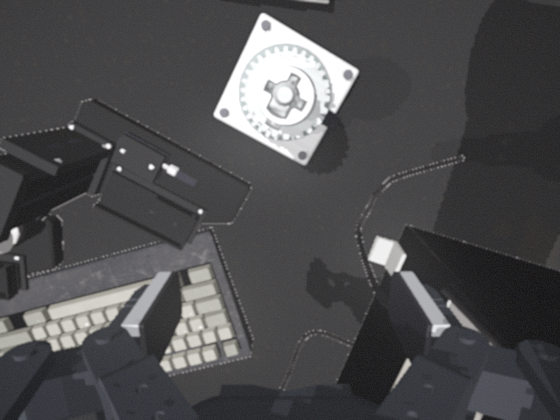

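View pics/w28c.png

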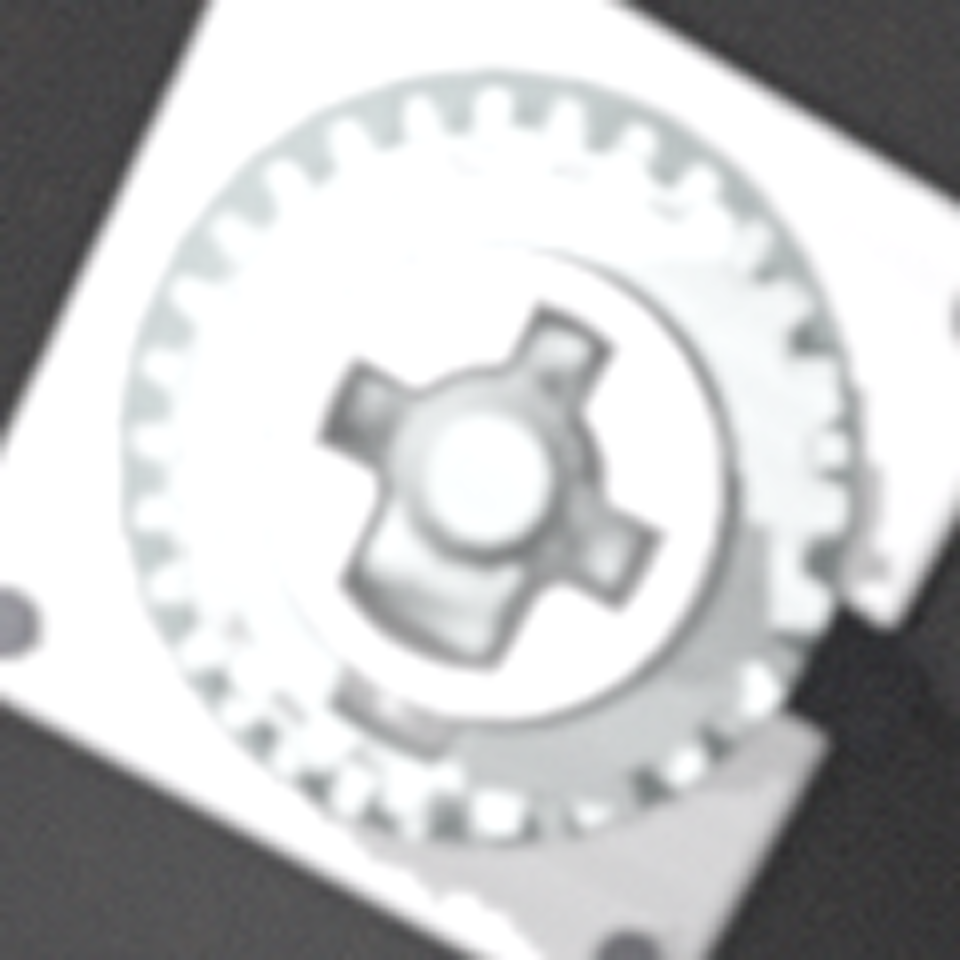

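View pics/s28c.png

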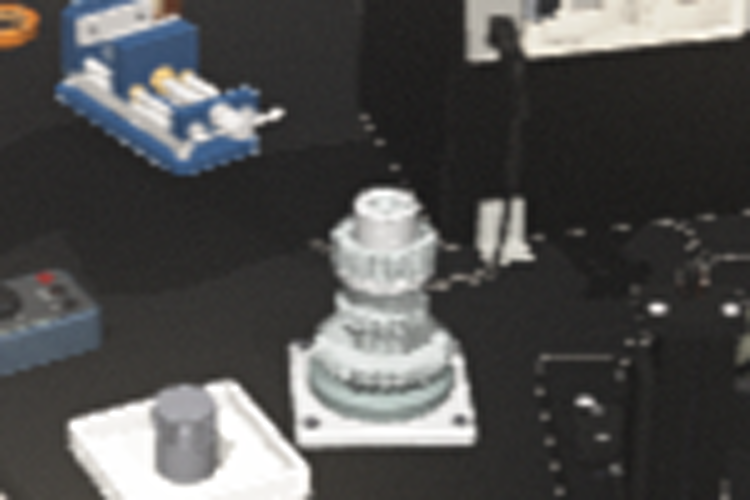

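```bash
python3 -c "
from h import *
print(robot.hand_in())"
```

```text
the job is handed in; nothing more can be done
None
```

I finished the rig and handed it in at about 54 s. The hand-in gave no verdict, so the checks below are my own.

**What I did**
- **Cap:** it stands closed end up near the middle of the white tray.
- **Cogs:** I found two on the bench, the large and the small, and no medium one. The large went on first and the small on top of it, collars up and wide slots on the wide spline.
- **Carrier and ring:** I put the ring over the neck with its notch on the rib, then slid both onto the hub as one unit.
- **Bystanders:** I never touched the multimeter, solder reel or note pad.

**Last checks**
- **Heights:** with the tool's height at each grasp taken off, the small cog met the large one at 65 mm above the bench and the carrier met the small cog at 95 mm. Both match the heights for parts pushed fully down. I dropped the large cog the last 20 to 25 mm because the gripper body could not go lower over the hub; the 65 mm contact shows it is seated.
- **Alignment:** the last wrist picture shows the carrier's slots centred on the splines and the rib in the ring's notch. The scene picture shows the stack without visible gaps and the cap upright.
- **Disagreement:** in the scene camera the carrier top appears about 2 pixels (roughly 6 mm) lower than calculated. The bare hub's tip showed a similar offset of about 1.5 pixels, so I put it down to calibration and relied on the contact heights.

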